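# Clear and reload the soldering carrier

## Task

Take every leftover part (transformer, solder reel, terminal block, relay) out of the soldering carrier and put it in the grey scrap bin, and slide the lock bar fully open by its black grip. Then load all the green boards lying on the bench, one to a nest of the carrier in any order: hook an edge under the aluminium lip, turn the board down until it lies flat on the bed behind the fence, and, when all are in, slide the lock bar fully across again to lock them. Leave the other things on the bench where they are.

Things in the scene. Friction and masses are not known exactly. Their poses are not given: they have to be found in the camera images.
- carrier: fixed soldering carrier, 147 x 386 mm, grey bed 12 mm high, four nests in a row along its y. Origin: on the bench under its middle (between nest1 and nest2); x from lip to fence (roughly towards the robot), y to the robot's right, z up. Nests are 125 (x) x 78 mm (y), centres 92 mm apart, with 12 mm high ribs between. The opening from lip to fence is 111 mm, shorter than a board.
- lip (a point): aluminium lip along the far side of all four nests: middle of its inner edge's underside, 48.5 mm from the nests' centre line. It overhangs the nests by 14 mm in front of a back wall (the stop); underside 15 mm, top 20 mm above the bed. Room for a 5 mm board edge tilted about 15 to 20 degrees, low edge under the lip and pushed to the back wall.
- fence (a point): black fence along the nests' robot side: middle of its top inner edge, 62.5 mm from the nests' centre line, 12 mm above the bed, 14 mm thick; too high to slide a board in level. The steel lock bar rides on it, top 18 mm above the bed. A tilted board is turned down past it with about 5 mm to spare.
- nest0 (a point): leftmost nest of the carrier: centre of its bed, x pointing from the lip to the fence (towards the robot), y along the lip, z up; the bed is 12 mm above the bench.
- nest1 (a point): second from left nest of the carrier: centre of its bed, x pointing from the lip to the fence (towards the robot), y along the lip, z up; the bed is 12 mm above the bench.
- nest2 (a point): third from left nest of the carrier: centre of its bed, x pointing from the lip to the fence (towards the robot), y along the lip, z up; the bed is 12 mm above the bench.
- nest3 (a point): rightmost nest of the carrier: centre of its bed, x pointing from the lip to the fence (towards the robot), y along the lip, z up; the bed is 12 mm above the bench.
- lockbar (a joint): sliding lock bar on the fence, m: 0 is unlocked (end stop), 0.032 locked (the other end stop); it starts somewhere from 0.014 to 0.032. It slides along the carrier's -y (to the left seen from the robot); about 2 N of friction; stays where it is left. Locked, its four steel fingers reach over the boards' robot-side edges, 13 to 18 mm above the bed; unlocked they stand over the ribs.
- lock_grip (a point): on the black grip of the lock bar, at the right end of the fence: a block 20 mm (carrier x) x 14 mm (carrier y) x 32 mm high; the point is 14 mm below the grip's top, on its axis, 36 mm above the bed. Moves with the bar. Can be pinched from above (fingers along carrier x) or pushed.
- board0: green circuit board, flat plate 120 (x) x 70 (y) x 5 mm, about 150 g, with a finned aluminium heat sink in the middle of its top to grip it by: 20 (x) x 50 (y) mm, 5 to 35 mm above the underside. Origin: centre of the underside, z up. Flat on the bench at the start. Either 70 mm edge may go under the lip. May be absent.
- board1: green circuit board, flat plate 120 (x) x 70 (y) x 5 mm, about 150 g, with a finned aluminium heat sink in the middle of its top to grip it by: 20 (x) x 50 (y) mm, 5 to 35 mm above the underside. Origin: centre of the underside, z up. Flat on the bench at the start. Either 70 mm edge may go under the lip. May be absent.
- board2: green circuit board, flat plate 120 (x) x 70 (y) x 5 mm, about 150 g, with a finned aluminium heat sink in the middle of its top to grip it by: 20 (x) x 50 (y) mm, 5 to 35 mm above the underside. Origin: centre of the underside, z up. Flat on the bench at the start. Either 70 mm edge may go under the lip. May be absent.
- board3: green circuit board, flat plate 120 (x) x 70 (y) x 5 mm, about 150 g, with a finned aluminium heat sink in the middle of its top to grip it by: 20 (x) x 50 (y) mm, 5 to 35 mm above the underside. Origin: centre of the underside, z up. Flat on the bench at the start. Either 70 mm edge may go under the lip. May be absent.
- transformer: leftover: small transformer, steel core and copper winding, 60 (x) x 36 (y) x 42 mm high, about 300 g. Origin: centre of the underside, z up. Stands upright in a nest at the start. May be absent.
- reel: leftover: full solder reel standing on its flange, 54 mm in diameter, 45 mm high, about 300 g. Origin: centre of the underside, z up (the axis). In a nest at the start. May be absent.
- terminal: leftover: black terminal block with brass screws, 80 (x) x 26 (y) x 38 mm high, about 150 g. Origin: centre of the underside, z up. In a nest at the start. May be absent.
- relay: leftover: white block-shaped relay, 60 (x) x 34 (y) x 40 mm high, about 150 g. Origin: centre of the underside, z up. In a nest at the start. May be absent.
- bin_in (a point): centre of the inner floor (4 mm above the bench) of the fixed grey scrap bin, an open box 170 (x) x 200 (y) x 45 mm high with 4 mm walls, axes along its sides. It stands at the right or the left of the carrier.
- cleaner: upright bottle, 52 mm in diameter, 130 mm high, a bystander: leave it alone. Origin: centre of the underside.
- penpot: black cup, 64 mm wide, 85 mm high, a bystander: leave it alone. Origin: centre of the underside.
- driver: screwdriver lying on the bench, a bystander: leave it alone. Origin: centre of the underside.
- fluxjar: small jar, 60 mm in diameter, 55 mm high, a bystander: leave it alone. Origin: centre of the underside.
- meter: grey hand meter lying flat, 140 x 75 x 32 mm, a bystander: leave it alone. Origin: centre of the underside.
- brush: brush lying on the bench, a bystander: leave it alone. Origin: centre of the underside.
There are look-alikes about, which are no part of the job. What is shaped like the board0 but blue is not meant.

How it is judged:
By the outcome, as a careful person would: the job done as asked, in the order asked, and still so for the second after the job is handed in, with the robot touching nothing.
Of transformer, reel, terminal, relay only 2 to 4 are there at a start; the rules pass over those that are not, and their reading is None.
Of board0, board1, board2, board3 only 3 to 4 are there at a start; the rules pass over those that are not, and their reading is None.
At some moment in a run one of board0, board1, board2, board3 may be knocked a few centimetres aside while the robot is not near it.
It also fails if it takes over 210 s, if anything falls off the work surface, if the arm or the gripper's body presses on something with over 40 N, if the wrist force passes 120 N, or if a joint passes its speed limit or range.

## Robot

A 6-joint arm with a two-finger parallel gripper is mounted at the origin on the work surface. World frame = base frame: x ahead of the robot, y to its left, z up, the work surface at z = 0. Lengths are in m, angles in rad, forces in N, time in s.
With the tool pointing down it reaches from about 0.35 to 0.775 m from the base axis. Payload 5.5 kg.
Tool frame: the origin (TCP) lies midway between the tips of the shut fingers; the grasp point (between the pads) lies 19 mm behind it; z points along the fingers, y is the line along which they close (so a half turn about z gives the same grasp; the last joint's range is limited). The gripper opens to 85 mm and grips with 20 to 120 N. Pads are 22 mm wide; open, the fingers measure 114 mm over their backs; the gripper's body (76 mm by 85 mm) begins 54 mm behind the grasp point. The pads swing forward as they close: fully open they stand 13 mm farther back than shut.
Start: joints at [-1.348, 0.313, 0.046, 1.304, 0, 1.431], TCP at [0.204, -0.538, 0.196] pointing down, gripper open.
Joint ranges: [-2.76, 2.76], [-0.86, 1.69], [-1.03, 1.26], [-2.2, 2.34], [-1.47, 1.5], [-3.14, 3.14]. Speed limits (rad/s): [2.57, 2.57, 3.14, 3.14, 3.14, 3.14].

## Interface

Orientations are given as a unit quaternion [w, x, y, z].
In Python, from workcell import env gives the robot as it stands. The module is installed in compiled form; this text tells all that it offers.
- The arm moves only by the tool carry_out, never from a script. Its argument "series" is a list of rows, each an object with "delta_rot": the turn, a rotation vector about the world's x, y, z normalised to -1 to 1, where 1 is 0.1 rad, a list of three; "travel": the shift along the world's x, y, z normalised to -1 to 1, where 1 is 0.025 m, a list of three; "fingers": the closure, from -1 (fully open) to 1 (shut). In form: [{"delta_rot": [ax, ay, az], "travel": [tx, ty, tz], "fingers": fingers}, ...]. A call has 1 to 5 rows; each row shifts and turns the commanded pose from where the row before left it; what a row does not reach is not made up. A row lasts 1/8 s, in which the tool goes at most 62.5 mm and 10.7 degrees, less where a joint would pass 70% of its speed; a pose out of reach is approached as far as the arm can. A call with a number of a shift or a turn outside -1 to 1 is refused whole. A call with a gripper value outside its range is refused whole. The fingers move at their own pace and stop on an object; "squeeze" is the grip in N (left out, the last holds). Time passes only in rows, so rows that do not move let the fingers close. It gives the time, the measured TCP pose, the force, the opening and the grip force at its end, in the units of the state.
- env.get_state(): the state, without advancing time (a new reading comes with each control period).
- env.read_camera(name): name is "scene" or "top" or "wrist"; returns a dict with "color" (480x640x3 uint8, red, green, blue), "fx", "fy", "cx", "cy" (pixels), "world_from_camera" (4x4, takes a point from camera to world coordinates); the wrist camera has in their place "hand_eye" (4x4, takes a point from camera to tool coordinates, whose origin is the TCP and whose axes are the flange's). Camera axes: x right, y up, looking along -z (the intrinsics and any distortion apply to the point x, -y, -z); pixel columns grow to the right and rows downward; lengths in m; the calibration is good to about 2 mm. A picture is of the moment at which its call begins: read the wrist's pose just before it. There is no depth.
- env.hand_in(): hands the job in; it is judged then, once.
The state is a dict: "clock": time; "joint_pos": joint angles; "qvel": joint speeds; "tau": joint torques, N m; "tcp_pos": TCP position; "orientation": TCP orientation; "wrist_force": force on the tool from outside, world axes, zero at the start; "ft_torque": the same for the moment, N m; "finger_gap": finger opening in m; "grip_force": force on a finger pad.
Only numpy, scipy, OpenCV 4.12 (cv2) and the standard library are available. Lean on these libraries where they do the work, as an engineer would, in place of code of your own. Each camera call takes 0.05 s, during which the arm holds its last target. There are 200 camera calls.

## Working session

There is one attempt and no reset: what is moved stays moved. The work goes in short steps, Python scripts to look and compute and a tool call to move; the robot and the scene stay as the last step left them, time stands still between calls to the robot, and variables do not carry over. Pictures are saved under pics/ and viewed, at most 14 in all, crops included, and the job is handed in when it is done.

Besides the shell and the picture viewer there is one more tool, called after "Call:" as name(argument=value, ...) on one line, values as JSON. carry_out: Moves the arm, as the interface text tells. Its arguments: {"type":"object","properties":{"series":{"type":"array","items":{"type":"object","properties":{"delta_rot":{"type":"array","items":{"type":"number"}},"travel":{"type":"array","items":{"type":"number"}},"fingers":{"type":"number"}}}},"squeeze":{"type":"number"}},"required":["series"]}

```bash
mkdir -p pics; python3 - <<'E'
from workcell import env
import cv2,numpy as np
s=env.get_state();print({k:np.round(v,3).tolist() for k,v in s.items()})
for n in("top","scene"):
    d=env.read_camera(n);cv2.imwrite(f"pics/{n}0.png",d["color"][:,:,::-1])
    print(n,d["fx"],d["fy"],d["cx"],d["cy"],[k for k in d]);print(np.round(d["world_from_camera"],4).tolist())
E
```

```text
{'clock': 0.0, 'joint_pos': [-1.348, 0.314, 0.045, 1.304, -0.0, 1.431], 'qvel': [-0.0, -0.001, 0.0, -0.001, -0.001, 0.001], 'tau': [0.0, -48.063, 29.853, 0.019, -0.0, -0.0], 'tcp_pos': [0.204, -0.537, 0.195], 'orientation': [-0.001, 0.984, 0.18, -0.0], 'wrist_force': [-0.346, -0.457, 0.622], 'ft_torque': [0.001, -0.045, 0.026], 'grip_force': 0.0, 'finger_gap': 0.086}
top 579.2231323490284 579.2231323490284 322.5858676298939 235.23667752005582 ['color', 'fx', 'fy', 'cx', 'cy', 'world_from_camera']
[[0.0096, 0.987, -0.1606, 0.3553], [-0.9996, 0.0139, 0.0256, 0.0119], [0.0275, 0.1603, 0.9867, 1.3346], [0.0, 0.0, 0.0, 1.0]]
scene 591.3454693185496 591.3454693185496 322.5595370972785 234.1488910693837 ['color', 'fx', 'fy', 'cx', 'cy', 'world_from_camera']
[[-0.8951, -0.3514, 0.2745, 0.9349], [0.4459, -0.7134, 0.5407, 0.6885], [0.0059, 0.6063, 0.7952, 1.077], [0.0, 0.0, 0.0, 1.0]]
```

View pics/top0.png

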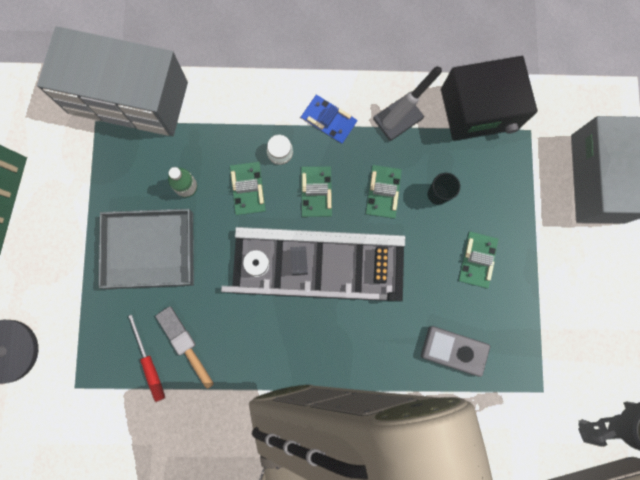

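View pics/scene0.png

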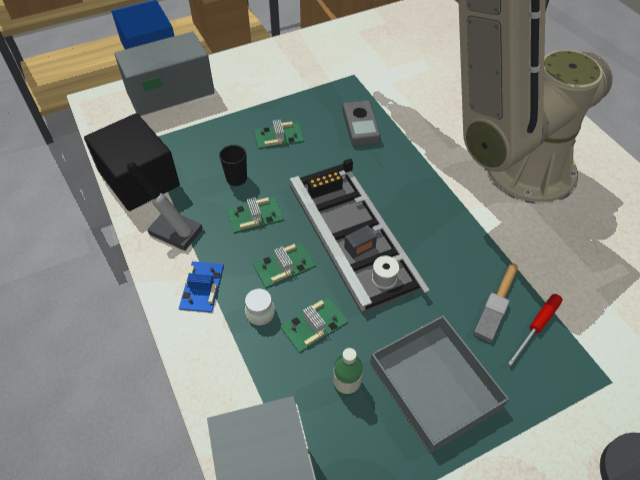

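```bash
cat > h.py <<'E'
from workcell import env
import cv2,numpy as np
from scipy.spatial.transform import Rotation as R
def Rq(q): return R.from_quat([q[1],q[2],q[3],q[0]])
def cam(n):
    s=env.get_state(); d=env.read_camera(n)
    if n=="wrist":
        T=np.eye(4);T[:3,:3]=Rq(s["orientation"]).as_matrix();T[:3,3]=s["tcp_pos"];d["world_from_camera"]=T@d["hand_eye"]
    return d
def world(d,u,v,z):
    M=d["world_from_camera"]; r=M[:3,:3]@np.array([(u-d["cx"])/d["fx"],-(v-d["cy"])/d["fy"],-1.])
    return M[:3,3]+r*(z-M[2,3])/r[2]
def pix(d,p):
    M=d["world_from_camera"]; c=M[:3,:3].T@(np.asarray(p,float)-M[:3,3])
    return d["cx"]+d["fx"]*c[0]/-c[2], d["cy"]-d["fy"]*c[1]/-c[2]
def save(img,name): cv2.imwrite("pics/"+name,img[:,:,::-1])
def big(img,u0,v0,u1,v1,k,name): save(cv2.resize(img[v0:v1,u0:u1],None,fx=k,fy=k,interpolation=cv2.INTER_CUBIC),name)
def boards(d,z=0.005):
    h=cv2.cvtColor(d["color"],cv2.COLOR_RGB2HSV)
    m=cv2.inRange(h,(50,110,60),(75,255,255)); return m
E
python3 - <<'E'
from h import *
d=cam("top");big(d["color"],215,155,415,305,4,"t1.png")
h=cv2.cvtColor(d["color"],cv2.COLOR_RGB2HSV);print([h[v,u].tolist() for u,v in((240,175),(260,205),(300,215),(470,280))])
print(world(d,147,248,.0),world(d,256,262,.057))
E
```

```text
[[73, 90, 128], [73, 92, 130], [90, 61, 104], [74, 96, 141]]
[0.53706432 0.38222227 0.        ] [0.50128559 0.1254594  0.057     ]
```

View pics/t1.png

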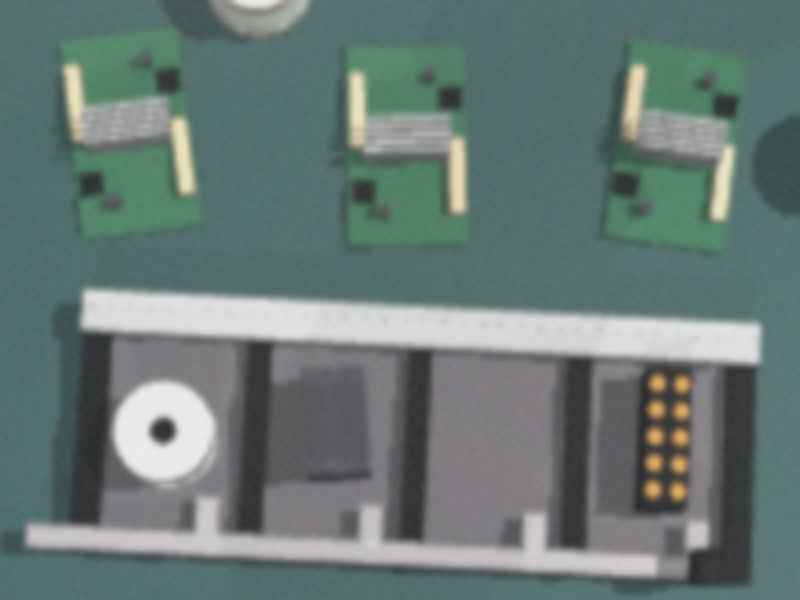

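```bash
cat >> h.py <<'E'
# carrier frame from top crop (4x, offset 215,155)
E
python3 - <<'E'
from h import *
d=cam("top")
P=lambda u,v,z: world(d,215+(u+.5)/4-.5,155+(v+.5)/4-.5,z)
for n,a in dict(lipOL=(83,290,.032),lipOR=(761,324,.032),lipIL=(83,329,.032),lipIR=(760,362,.032),barR=(655,577,.03),barL=(28,547,.03),barLtop=(28,523,.03),rib01a=(247,343,.024),rib01b=(237,530,.024),rib01c=(271,343,.024),rib23a=(567,358,.024),rib23b=(562,548,.024),rib23c=(590,358,.024),brcorner=(748,583,.024),f0=(207,500,.03),f3=(697,524,.03),reel=(163,430,.057),tb1=(643,372,.05),tb2=(692,374,.05),tb3=(635,512,.05),tb4=(685,513,.05),tr1=(303,371,.054),tr2=(362,367,.054),tr3=(372,470,.054),tr4=(310,480,.054)).items(): print(n,P(*a).round(4))
h=cv2.cvtColor(d["color"],cv2.COLOR_RGB2HSV);m=cv2.inRange(h,(60,75,60),(80,255,255))
m=cv2.morphologyEx(m,cv2.MORPH_CLOSE,np.ones((7,7)))
c,_=cv2.findContours(m,0,2)
for q in c:
    if cv2.contourArea(q)>500:
        w=np.array([world(d,u,v,.005)[:2] for u,v in q[:,0]],np.float32)
        (x,y),(a,b),t=cv2.minAreaRect(w);print(cv2.boundingRect(q),round(x,4),round(y,4),round(a,4),round(b,4),round(t,2))
E
```

```text
lipOL [0.5833 0.1767 0.032 ]
lipOR [ 0.5692 -0.2103  0.032 ]
lipIL [0.5608 0.1759 0.032 ]
lipIR [ 0.5472 -0.2094  0.032 ]
barR [ 0.4245 -0.1489  0.03  ]
barL [0.4373 0.2027 0.03  ]
barLtop [0.4507 0.2032 0.03  ]
rib01a [0.5553 0.0834 0.024 ]
rib01b [0.4486 0.0866 0.024 ]
rib01c [0.5555 0.0697 0.024 ]
rib23a [ 0.5492 -0.0998  0.024 ]
rib23b [ 0.4406 -0.097   0.024 ]
rib23c [ 0.5493 -0.113   0.024 ]
brcorner [ 0.422  -0.2023  0.024 ]
f0 [0.4648 0.1035 0.03  ]
f3 [ 0.4546 -0.1728  0.03  ]
reel [0.501  0.1268 0.057 ]
tb1 [ 0.538  -0.1403  0.05  ]
tb2 [ 0.5372 -0.1679  0.05  ]
tb3 [ 0.4593 -0.1355  0.05  ]
tb4 [ 0.4591 -0.1633  0.05  ]
tr1 [0.5354 0.0502 0.054 ]
tr2 [0.5381 0.0174 0.054 ]
tr3 [0.4805 0.011  0.054 ]
tr4 [0.4746 0.0452 0.054 ]
(459, 257, 31, 31) 0.4888 -0.3784 0.0719 0.0572 75.45
(301, 193, 31, 24) 0.6447 -0.0065 0.0551 0.0703 0.86
(366, 191, 31, 28) 0.6469 -0.1612 0.0712 0.0559 81.72
(233, 191, 33, 24) 0.6501 0.1506 0.0565 0.0716 7.01
(0, 147, 25, 101) 0.6553 0.698 0.2379 0.0552 5.58
```

Call:
carry_out(series=[{"delta_rot":[0,0,0.97],"travel":[0.42,0.55,0],"fingers":-1},{"delta_rot":[0,0,0.97],"travel":[0.42,0.55,0],"fingers":-1},{"delta_rot":[0,0,0.97],"travel":[0.42,0.55,0],"fingers":-1},{"delta_rot":[0,0,0.97],"travel":[0.42,0.55,0],"fingers":-1},{"delta_rot":[0,0,0.97],"travel":[0.42,0.55,0],"fingers":-1}], squeeze=40)

```text
clock: 0.82
tcp_pos: [0.2568, -0.4683, 0.1961]
orientation: [-0.0, 0.911, 0.413, 0.0]
wrist_force: [0.2, -0.0, 1.0]
finger_gap: 0.0855
grip_force: 0.0
```

Call:
carry_out(series=[{"delta_rot":[0,0,0.97],"travel":[0.42,0.55,0],"fingers":-1},{"delta_rot":[0,0,0.97],"travel":[0.42,0.55,0],"fingers":-1},{"delta_rot":[0,0,0.97],"travel":[0.42,0.55,0],"fingers":-1},{"delta_rot":[0,0,0.97],"travel":[0.42,0.55,0],"fingers":-1},{"delta_rot":[0,0,0.97],"travel":[0.42,0.55,0],"fingers":-1}])

```text
clock: 1.45
tcp_pos: [0.3093, -0.3995, 0.1962]
orientation: [-0.0, 0.785, 0.619, 0.0]
wrist_force: [0.4, 0.4, -1.2]
finger_gap: 0.0856
grip_force: 0.0
```

Call:
carry_out(series=[{"delta_rot":[0,0,0.97],"travel":[0.42,0.55,0],"fingers":-1},{"delta_rot":[0,0,0.97],"travel":[0.42,0.55,0],"fingers":-1},{"delta_rot":[0,0,0.97],"travel":[0.42,0.55,0],"fingers":-1},{"delta_rot":[0,0,0.97],"travel":[0.42,0.55,0],"fingers":-1},{"delta_rot":[0,0,0.97],"travel":[0.42,0.55,0],"fingers":-1}])

```text
clock: 2.08
tcp_pos: [0.3618, -0.3308, 0.1962]
orientation: [-0.0, 0.613, 0.79, 0.0]
wrist_force: [0.0, -0.4, -0.4]
finger_gap: 0.085
grip_force: 0.0
```

Call:
carry_out(series=[{"delta_rot":[0,0,0.97],"travel":[0.42,0.55,0],"fingers":-1},{"delta_rot":[0,0,0.97],"travel":[0.42,0.55,0],"fingers":-1},{"delta_rot":[0,0,0.97],"travel":[0.42,0.55,0],"fingers":-1},{"delta_rot":[0,0,0.97],"travel":[0.42,0.55,0],"fingers":-1},{"delta_rot":[0,0,0.97],"travel":[0.42,0.55,0],"fingers":-1}])

```text
clock: 2.7
tcp_pos: [0.4143, -0.262, 0.1962]
orientation: [-0.0, 0.406, 0.914, 0.0]
wrist_force: [-1.3, -0.3, 0.5]
finger_gap: 0.0856
grip_force: 0.0
```

Call:
carry_out(series=[{"delta_rot":[0,0,0.97],"travel":[0.42,0.55,0],"fingers":-1},{"delta_rot":[0,0,0.97],"travel":[0.42,0.55,0],"fingers":-1},{"delta_rot":[0,0,0.97],"travel":[0.42,0.55,0],"fingers":-1},{"delta_rot":[0,0,0.97],"travel":[0.42,0.55,0],"fingers":-1},{"delta_rot":[0,0,0.97],"travel":[0.42,0.55,0],"fingers":-1}])

```text
clock: 3.32
tcp_pos: [0.4667, -0.1933, 0.1962]
orientation: [-0.0, 0.174, 0.985, 0.0]
wrist_force: [0.2, 0.1, -0.6]
finger_gap: 0.0851
grip_force: 0.0
```

Call:
carry_out(series=[{"delta_rot":[0,0,0.97],"travel":[0.42,0.55,0],"fingers":-1},{"delta_rot":[0,0,0.97],"travel":[0.42,0.55,0],"fingers":-1},{"delta_rot":[0,0,0.97],"travel":[0.42,0.55,0],"fingers":-1},{"delta_rot":[0,0,0],"travel":[0,0,0],"fingers":-1}])

```text
clock: 3.82
tcp_pos: [0.4983, -0.1519, 0.1961]
orientation: [-0.0, 0.031, 1.0, 0.0]
wrist_force: [-0.1, 0.8, 0.4]
finger_gap: 0.0857
grip_force: 0.0
```

Excellent tracking. Check with the wrist camera, with the known points overlaid.

```bash
python3 - <<'E'
from h import *
d=cam("wrist");im=d["color"].copy()
print(d["fx"],d["cx"],d["cy"],d["hand_eye"].round(3).tolist(),[k for k in d],env.get_state()["joint_pos"].round(2))
for p in((.4984,-.1518,.05),(.4980,-.1518,.019),(.5472,-.2094,.032),(.5493,-.1054,.024)):
    u,v=pix(d,p);print(u,v)
    if 0<u<640 and 0<v<480: cv2.circle(im,(int(u),int(v)),4,(255,0,0),1)
save(im,"w1.png")
E
```

```text
358.63411848181437 323.53852960277993 238.73401970433812 [[0.0, 0.947, 0.321, 0.083], [1.0, -0.0, 0.0, -0.0], [0.0, 0.321, -0.947, -0.178], [0.0, 0.0, 0.0, 1.0]] ['color', 'fx', 'fy', 'cx', 'cy', 'hand_eye', 'world_from_camera'] [-0.45  0.21 -0.09  1.27 -0.   -0.39]
323.77470583177364 211.1899265295498
323.72697188466555 203.19941727218585
270.53384679797267 256.45328464172195
371.2622316147243 249.74440180622614
```

View pics/w1.png

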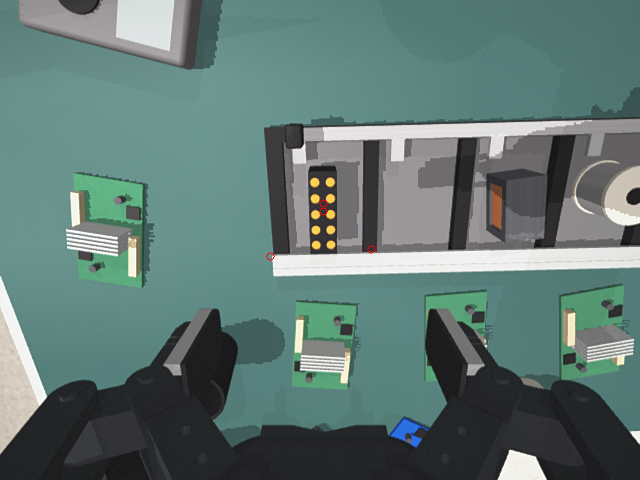

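Call:
carry_out(series=[{"delta_rot":[0,0,0],"travel":[0,0,-1],"fingers":-1},{"delta_rot":[0,0,0],"travel":[0,0,-1],"fingers":-1},{"delta_rot":[0,0,0],"travel":[0,0,-1],"fingers":-0.6},{"delta_rot":[0,0,0],"travel":[0,0,-1],"fingers":-0.4},{"delta_rot":[0,0,0],"travel":[0,0,-1],"fingers":-0.3}])

```text
clock: 4.5
tcp_pos: [0.4975, -0.1534, 0.0706]
orientation: [-0.0, 0.033, 0.999, -0.0]
wrist_force: [-0.0, -0.5, 0.7]
finger_gap: 0.0552
grip_force: 0.0
```

Call:
carry_out(series=[{"delta_rot":[0,0,0],"travel":[0,0,-1],"fingers":-0.3},{"delta_rot":[0,0,0],"travel":[0,0,-0.88],"fingers":-0.3},{"delta_rot":[0,0,0],"travel":[0,0,0],"fingers":1},{"delta_rot":[0,0,0],"travel":[0,0,0],"fingers":1},{"delta_rot":[0,0,0],"travel":[0,0,0],"fingers":1}])

```text
clock: 5.12
tcp_pos: [0.4989, -0.1532, 0.0255]
orientation: [0.001, 0.032, 0.999, -0.0]
wrist_force: [-0.2, 0.3, -0.1]
finger_gap: 0.0011
grip_force: 0.0
```

Call:
carry_out(series=[{"delta_rot":[0,0,0],"travel":[0,0,0],"fingers":1},{"delta_rot":[0,0,0],"travel":[0,0,0.4],"fingers":1}])

```text
clock: 5.38
tcp_pos: [0.4976, -0.1524, 0.0345]
orientation: [-0.0, 0.031, 1.0, 0.0]
wrist_force: [-0.3, 0.3, -0.0]
finger_gap: 0.0002
grip_force: 0.0
```

```bash
python3 - <<'E'
from h import *
d=cam("wrist");a=d["color"];t=cam("top")["color"]
b=cv2.resize(t[215:315,215:425],(640,305));save(np.vstack([a[:290],b]),"w2.png")
E
```

```text
(no output)
```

View pics/w2.png

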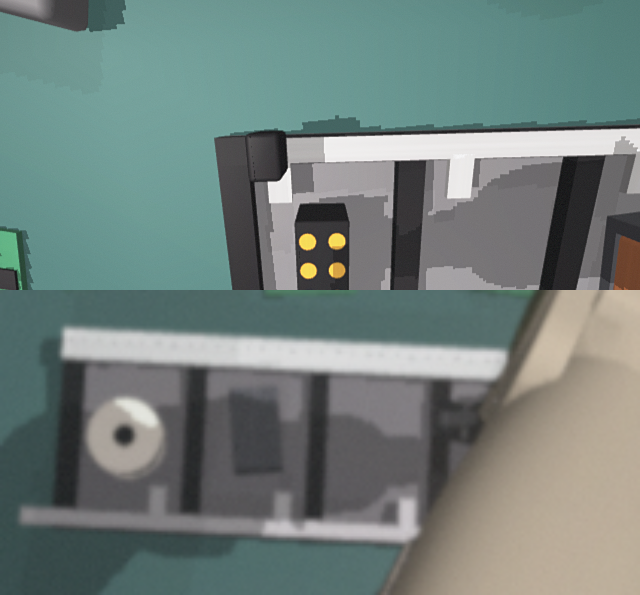

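```bash
python3 - <<'E'
from h import *
d=cam("wrist");s=env.get_state();print(pix(d,s["tcp_pos"]),s["finger_gap"],s["tcp_pos"]);
big(d["color"],170,180,470,480,2,"w3.png")
for y in(-.1388,-.1648):
  for x in(.538,.4585): print(pix(d,(x,y,.05)))
E
```

```text
(np.float64(323.9212636190786), np.float64(276.9019487872461)) 0.000319164936553186 [ 0.49890583 -0.15296917  0.03539713]
(np.float64(354.5893051798719), np.float64(352.725215188469))
(np.float64(348.7299871831159), np.float64(209.96310657132076))
(np.float64(306.6144056013212), np.float64(355.2244017269399))
(np.float64(293.4786331857629), np.float64(213.30776366548386))
```

View pics/w3.png

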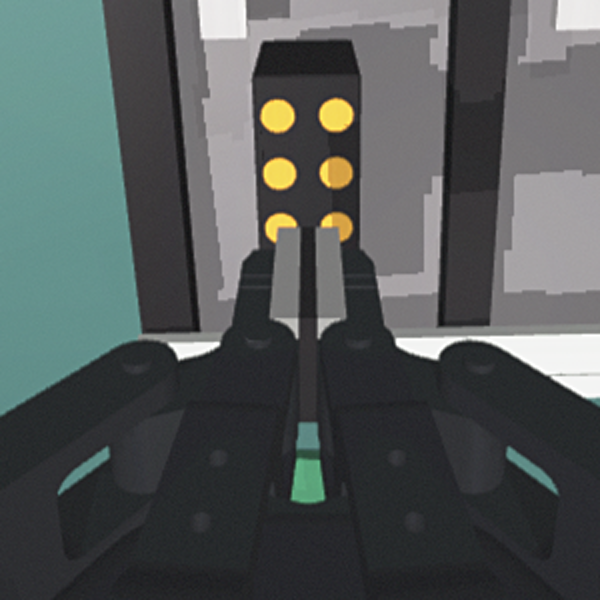

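Call:
carry_out(series=[{"delta_rot":[0,0,0],"travel":[0,0,-0.4],"fingers":1},{"delta_rot":[0,0,0],"travel":[0,0,-0.2],"fingers":1},{"delta_rot":[0,0,0],"travel":[0,0,0],"fingers":1}])

```text
clock: 5.9
tcp_pos: [0.4972, -0.1522, 0.0183]
orientation: [-0.001, 0.031, 1.0, 0.0]
wrist_force: [-0.6, -0.0, -1.5]
finger_gap: -0.0002
grip_force: 0.0
```

```bash
python3 - <<'E'
from h import *
d=cam("wrist");s=env.get_state();print(s["tcp_pos"],s["wrist_force"])
d=cam("scene")
u,v=map(int,pix(d,s["tcp_pos"]));print(u,v)
im=d["color"].copy();cv2.circle(im,(u,v),2,(255,0,0),-1)
big(im,u-80,v-75,u+80,v+45,5,"s1.png")
E
```

```text
[ 0.49751301 -0.15235056  0.01866665] [-0.00878457  0.39248426 -0.4043937 ]
326 187
```

View pics/s1.png

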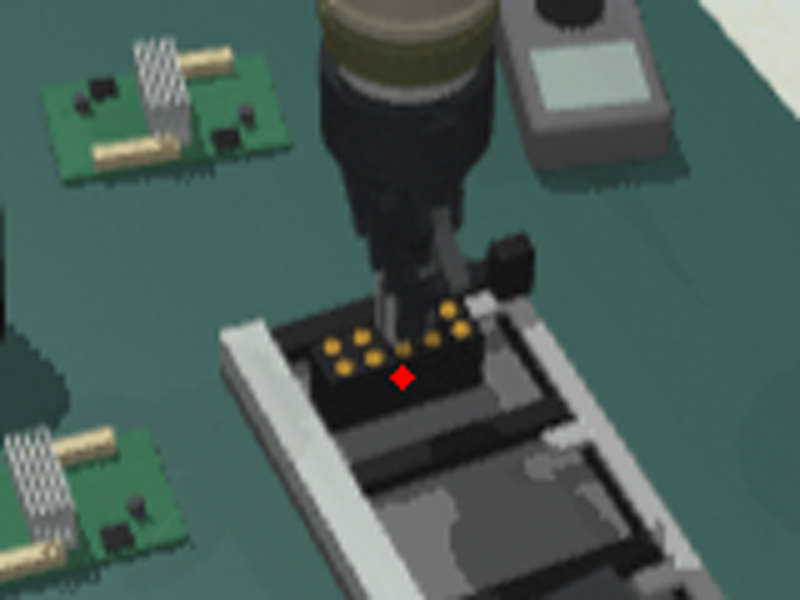

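Call:
carry_out(series=[{"delta_rot":[0,0,0],"travel":[0,0,-0.1],"fingers":1},{"delta_rot":[0,0,0],"travel":[0,0,0],"fingers":1}])

```text
clock: 6.25
tcp_pos: [0.498, -0.1526, 0.0167]
orientation: [-0.0, 0.031, 1.0, 0.0]
wrist_force: [0.1, 0.6, -0.6]
finger_gap: -0.0001
grip_force: 0.0
```

Call:
carry_out(series=[{"delta_rot":[0,0,0],"travel":[0,0,-0.1],"fingers":1},{"delta_rot":[0,0,0],"travel":[0,0,0],"fingers":1}])

```text
clock: 6.5
tcp_pos: [0.4984, -0.1528, 0.0151]
orientation: [0.0, 0.031, 1.0, -0.0]
wrist_force: [-2.0, 0.6, 5.9]
finger_gap: -0.0002
grip_force: 2.7
```

Call:
carry_out(series=[{"delta_rot":[0,0,0],"travel":[0,0,0.6],"fingers":1},{"delta_rot":[0,0,0],"travel":[0,0,0],"fingers":-0.3},{"delta_rot":[0,0,0],"travel":[0,0,0],"fingers":-0.3},{"delta_rot":[0,0,0],"travel":[0,0,-0.78],"fingers":-0.3},{"delta_rot":[0,0,0],"travel":[0,0,-0.78],"fingers":-0.3}])

```text
clock: 7.12
tcp_pos: [0.4981, -0.1527, -0.0102]
orientation: [0.0, 0.031, 1.0, -0.0]
wrist_force: [-0.1, 0.0, -0.6]
finger_gap: 0.0554
grip_force: 0.0
```

Call:
carry_out(series=[{"delta_rot":[0,0,0],"travel":[0,0,0],"fingers":1},{"delta_rot":[0,0,0],"travel":[0,0,0],"fingers":1},{"delta_rot":[0,0,0],"travel":[0,0,0],"fingers":1},{"delta_rot":[0,0,0],"travel":[0,0,0.3],"fingers":1}])

```text
clock: 7.62
tcp_pos: [0.4978, -0.1525, -0.002]
orientation: [-0.0, 0.031, 1.0, 0.0]
wrist_force: [0.9, 0.6, -1.2]
finger_gap: 0.0247
grip_force: 40.2
```

Call:
carry_out(series=[{"delta_rot":[0,0,0],"travel":[0,0,1],"fingers":1},{"delta_rot":[0,0,0],"travel":[0,0,1],"fingers":1},{"delta_rot":[0,0,0],"travel":[0,0,1],"fingers":1},{"delta_rot":[0,0,0],"travel":[0.06,0.98,1],"fingers":1},{"delta_rot":[0,0,0],"travel":[0.06,0.98,1],"fingers":1}])

```text
clock: 8.25
tcp_pos: [0.5012, -0.1033, 0.1245]
orientation: [0.001, 0.032, 0.999, -0.0]
wrist_force: [1.0, -0.1, -1.7]
finger_gap: 0.0252
grip_force: 40.2
```

Call:
carry_out(series=[{"delta_rot":[0,0,0],"travel":[0.06,0.98,0],"fingers":1},{"delta_rot":[0,0,0],"travel":[0.06,0.98,0],"fingers":1},{"delta_rot":[0,0,0],"travel":[0.06,0.98,0],"fingers":1},{"delta_rot":[0,0,0],"travel":[0.06,0.98,0],"fingers":1},{"delta_rot":[0,0,0],"travel":[0.06,0.98,0],"fingers":1}])

```text
clock: 8.88
tcp_pos: [0.5087, 0.0197, 0.1237]
orientation: [0.0, 0.031, 1.0, 0.0]
wrist_force: [0.1, -0.6, -1.1]
finger_gap: 0.0253
grip_force: 40.2
```

Call:
carry_out(series=[{"delta_rot":[0,0,0],"travel":[0.06,0.98,0],"fingers":1},{"delta_rot":[0,0,0],"travel":[0.06,0.98,0],"fingers":1},{"delta_rot":[0,0,0],"travel":[0.06,0.98,0],"fingers":1},{"delta_rot":[0,0,0],"travel":[0.06,0.98,0],"fingers":1},{"delta_rot":[0,0,0],"travel":[0.06,0.98,0],"fingers":1}])

```text
clock: 9.5
tcp_pos: [0.5162, 0.1422, 0.1237]
orientation: [0.0, 0.031, 1.0, 0.0]
wrist_force: [0.1, 0.3, -1.2]
finger_gap: 0.0253
grip_force: 40.2
```

Call:
carry_out(series=[{"delta_rot":[0,0,0],"travel":[0.06,0.98,0],"fingers":1},{"delta_rot":[0,0,0],"travel":[0.06,0.98,0],"fingers":1},{"delta_rot":[0,0,0],"travel":[0.06,0.98,0],"fingers":1},{"delta_rot":[0,0,0],"travel":[0.06,0.98,0],"fingers":1},{"delta_rot":[0,0,0],"travel":[0.06,0.98,0],"fingers":1}])

```text
clock: 10.12
tcp_pos: [0.5236, 0.2648, 0.1236]
orientation: [0.0, 0.031, 1.0, 0.0]
wrist_force: [0.2, -0.2, -1.1]
finger_gap: 0.0251
grip_force: 40.2
```

Call:
carry_out(series=[{"delta_rot":[0,0,0],"travel":[0.06,0.98,0],"fingers":1},{"delta_rot":[0,0,0],"travel":[0.06,0.98,0],"fingers":1},{"delta_rot":[0,0,0],"travel":[0.06,0.98,0],"fingers":1},{"delta_rot":[0,0,0],"travel":[0.06,0.98,0],"fingers":1},{"delta_rot":[0,0,0],"travel":[0.06,0.98,0],"fingers":1}])

```text
clock: 10.75
tcp_pos: [0.531, 0.3872, 0.1236]
orientation: [0.0, 0.031, 1.0, 0.0]
wrist_force: [0.1, 0.1, -2.7]
finger_gap: 0.0253
grip_force: 40.2
```

Call:
carry_out(series=[{"delta_rot":[0,0,0],"travel":[0.06,0.98,0],"fingers":1},{"delta_rot":[0,0,0],"travel":[0.06,0.98,0],"fingers":1},{"delta_rot":[0,0,0],"travel":[0,0,0],"fingers":1}])

```text
clock: 11.12
tcp_pos: [0.5338, 0.4369, 0.1231]
orientation: [0.0, 0.03, 1.0, 0.0]
wrist_force: [-0.1, -0.8, -1.3]
finger_gap: 0.0252
grip_force: 40.2
```

```bash
python3 - <<'E'
from h import *
d=cam("wrist");s=env.get_state();print(s["joint_pos"].round(2))
save(d["color"],"w4.png")
E
```

```text
[ 0.57  0.56  0.25  1.26 -0.    0.63]
```

View pics/w4.png

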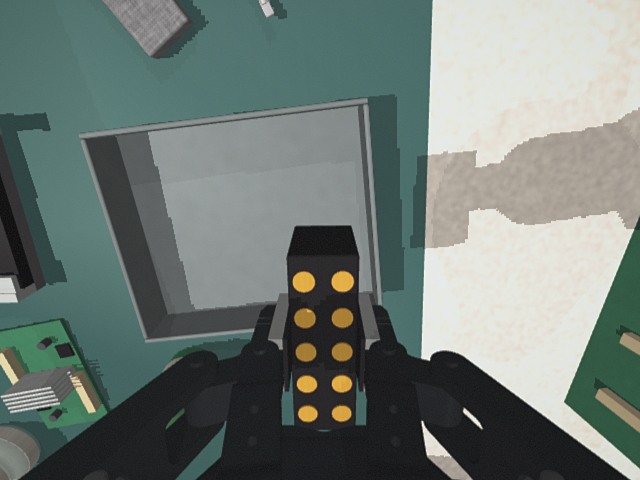

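```bash
python3 - <<'E'
from h import *
d=cam("wrist")
for u,v in((82,137),(367,101),(148,340),(380,300)): print(world(d,u,v,.045).round(3))
t=cam("top")
for u,v in((101,211),(189,209),(190,288),(101,289)): print("top",world(t,u,v,.045).round(3))
E
```

```text
[0.454 0.274 0.045]
[0.443 0.47  0.045]
[0.618 0.284 0.045]
[0.592 0.477 0.045]
top [0.613 0.477 0.045]
top [0.621 0.281 0.045]
top [0.443 0.27  0.045]
top [0.439 0.465 0.045]
```

Call:
carry_out(series=[{"delta_rot":[0,0,0],"travel":[0,-0.6,-0.4],"fingers":1},{"delta_rot":[0,0,0],"travel":[0,0,-1],"fingers":1},{"delta_rot":[0,0,0],"travel":[0,0,-1],"fingers":1},{"delta_rot":[0,0,0],"travel":[0,0,-1],"fingers":1},{"delta_rot":[0,0,0],"travel":[0,0,-1],"fingers":1}])

```text
clock: 11.9
tcp_pos: [0.5343, 0.4192, 0.0126]
orientation: [0.0, 0.032, 0.999, 0.0]
wrist_force: [0.6, 0.6, -1.5]
finger_gap: 0.0249
grip_force: 40.2
```

Call:
carry_out(series=[{"delta_rot":[0,0,0],"travel":[0,0,-1],"fingers":1},{"delta_rot":[0,0,0],"travel":[0,0,0],"fingers":1},{"delta_rot":[0,0,0],"travel":[0,0,0],"fingers":0.0},{"delta_rot":[0,0,0],"travel":[0,0,0],"fingers":0.0},{"delta_rot":[0,0,0],"travel":[0,0,0.5],"fingers":0.0}])

```text
clock: 12.52
tcp_pos: [0.534, 0.4202, 0.0011]
orientation: [-0.0, 0.031, 1.0, -0.0]
wrist_force: [0.2, 0.3, -0.6]
finger_gap: 0.0428
grip_force: 0.0
```

Call:
carry_out(series=[{"delta_rot":[0,0,0],"travel":[0,0,1],"fingers":0},{"delta_rot":[0,0,0],"travel":[0,0,1],"fingers":0},{"delta_rot":[0,0,0],"travel":[0,0,1],"fingers":-1},{"delta_rot":[0,0,0],"travel":[0,-0.5,1],"fingers":-1},{"delta_rot":[0,0,0],"travel":[-0.12,-0.9,0.9],"fingers":-1}])

```text
clock: 13.15
tcp_pos: [0.5316, 0.386, 0.1255]
orientation: [0.001, 0.031, 1.0, 0.001]
wrist_force: [0.3, -0.3, -0.0]
finger_gap: 0.0854
grip_force: 0.0
```

Call:
carry_out(series=[{"delta_rot":[0,0,0],"travel":[-0.12,-1,0],"fingers":-1},{"delta_rot":[0,0,0],"travel":[-0.12,-1,0],"fingers":-1},{"delta_rot":[0,0,0],"travel":[-0.12,-1,0],"fingers":-1},{"delta_rot":[0,0,0],"travel":[-0.12,-1,0],"fingers":-1},{"delta_rot":[0,0,0],"travel":[-0.12,-1,0],"fingers":-1}])

```text
clock: 13.78
tcp_pos: [0.5165, 0.2599, 0.1247]
orientation: [0.001, 0.031, 1.0, 0.0]
wrist_force: [-0.5, 0.2, 0.4]
finger_gap: 0.0851
grip_force: 0.0
```

Call:
carry_out(series=[{"delta_rot":[0,0,0],"travel":[-0.12,-1,0],"fingers":-1},{"delta_rot":[0,0,0],"travel":[-0.12,-1,0],"fingers":-1},{"delta_rot":[0,0,0],"travel":[-0.12,-1,0],"fingers":-1},{"delta_rot":[0,0,0],"travel":[-0.12,-1,0],"fingers":-1},{"delta_rot":[0,0,0],"travel":[-0.12,-1,0],"fingers":-1}])

```text
clock: 14.4
tcp_pos: [0.5015, 0.1347, 0.1246]
orientation: [0.001, 0.031, 1.0, 0.0]
wrist_force: [-0.1, -0.2, 0.1]
finger_gap: 0.0855
grip_force: 0.0
```

Call:
carry_out(series=[{"delta_rot":[0,0,0],"travel":[0,-0.4,0],"fingers":-1},{"delta_rot":[0,0,0],"travel":[0,0,0],"fingers":-1}])

```text
clock: 14.65
tcp_pos: [0.5016, 0.1252, 0.1237]
orientation: [0.001, 0.032, 0.999, 0.0]
wrist_force: [-0.5, 0.1, 1.0]
finger_gap: 0.0855
grip_force: 0.0
```

```bash
python3 - <<'E'
from h import *
s=env.get_state();print(s["tcp_pos"].round(4))
d=cam("wrist");print([np.round(pix(d,p)) for p in((.501,.1268,.057),(.5068,.031,.054))])
t=cam("top")["color"]
a=cv2.resize(d["color"],(533,400));b=cv2.resize(t[200:300,95:228],(532,400));save(np.hstack([a,b])[:, :1065][:, ::1],"w5f.png")
save(cv2.resize(np.hstack([a,b]),(800,300)),"w5.png")
E
```

```text
[0.5016 0.1252 0.1237]
[array([326., 237.]), array([197., 251.])]
```

View pics/w5.png

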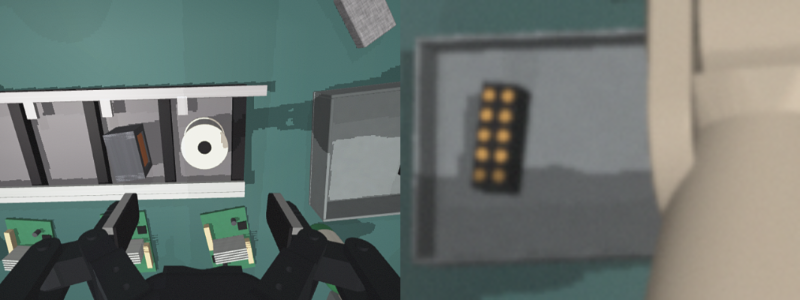

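Call:
carry_out(series=[{"delta_rot":[0,0,0],"travel":[0,0,-1],"fingers":-1},{"delta_rot":[0,0,0],"travel":[0,0,-1],"fingers":-1},{"delta_rot":[0,0,0],"travel":[0,0,-1],"fingers":-1},{"delta_rot":[0,0,0],"travel":[0,0,-1],"fingers":-1},{"delta_rot":[0,0,0],"travel":[0,0,-1],"fingers":-1}])

```text
clock: 15.38
tcp_pos: [0.5013, 0.1264, -0.0029]
orientation: [0.0, 0.031, 1.0, 0.0]
wrist_force: [-0.7, -0.2, 0.4]
finger_gap: 0.0853
grip_force: 0.0
```

Call:
carry_out(series=[{"delta_rot":[0,0,0],"travel":[0,0,-0.35],"fingers":-1},{"delta_rot":[0,0,0],"travel":[0,0,0],"fingers":1},{"delta_rot":[0,0,0],"travel":[0,0,0],"fingers":1},{"delta_rot":[0,0,0],"travel":[0,0,0],"fingers":1},{"delta_rot":[0,0,0],"travel":[0,0,0.35],"fingers":1}])

```text
clock: 16.0
tcp_pos: [0.5003, 0.1251, -0.0022]
orientation: [-0.001, 0.031, 1.0, -0.0]
wrist_force: [-0.5, 0.2, -4.1]
finger_gap: 0.0528
grip_force: 42.8
```

Call:
carry_out(series=[{"delta_rot":[0,0,0],"travel":[0,0,1],"fingers":1},{"delta_rot":[0,0,0],"travel":[0,0,1],"fingers":1},{"delta_rot":[0,0,0],"travel":[0,0,1],"fingers":1},{"delta_rot":[0,0,0],"travel":[0.32,0.95,1],"fingers":1},{"delta_rot":[0,0,0],"travel":[0.32,0.95,1],"fingers":1}])

```text
clock: 16.62
tcp_pos: [0.5168, 0.1727, 0.1239]
orientation: [-0.0, 0.032, 0.999, -0.0]
wrist_force: [0.0, 0.3, -3.8]
finger_gap: 0.0526
grip_force: 43.2
```

Call:
carry_out(series=[{"delta_rot":[0,0,0],"travel":[0.32,0.95,0],"fingers":1},{"delta_rot":[0,0,0],"travel":[0.32,0.95,0],"fingers":1},{"delta_rot":[0,0,0],"travel":[0.32,0.95,0],"fingers":1},{"delta_rot":[0,0,0],"travel":[0.32,0.95,0],"fingers":1},{"delta_rot":[0,0,0],"travel":[0.32,0.95,0],"fingers":1}])

```text
clock: 17.25
tcp_pos: [0.5568, 0.2918, 0.1228]
orientation: [-0.0, 0.032, 1.0, -0.0]
wrist_force: [-0.6, -0.9, -3.8]
finger_gap: 0.053
grip_force: 43.2
```

Call:
carry_out(series=[{"delta_rot":[0,0,0],"travel":[0.32,0.95,0],"fingers":1},{"delta_rot":[0,0,0],"travel":[0.32,0.95,0],"fingers":1},{"delta_rot":[0,0,0],"travel":[0,0,0],"fingers":1},{"delta_rot":[0,0,0],"travel":[0,0,-1],"fingers":1},{"delta_rot":[0,0,0],"travel":[0,0,-1],"fingers":1}])

```text
clock: 17.88
tcp_pos: [0.5728, 0.3382, 0.0725]
orientation: [0.0, 0.032, 0.999, -0.0]
wrist_force: [-0.8, -0.2, -3.3]
finger_gap: 0.0528
grip_force: 43.4
```

Call:
carry_out(series=[{"delta_rot":[0,0,0],"travel":[0,0,-1],"fingers":1},{"delta_rot":[0,0,0],"travel":[0,0,-1],"fingers":1},{"delta_rot":[0,0,0],"travel":[0,0,-1],"fingers":1},{"delta_rot":[0,0,0],"travel":[0,0,-0.4],"fingers":1},{"delta_rot":[0,0,0],"travel":[0,0,0],"fingers":1}])

```text
clock: 18.5
tcp_pos: [0.5723, 0.3383, -0.0127]
orientation: [-0.001, 0.032, 1.0, -0.0]
wrist_force: [0.1, 0.6, -2.9]
finger_gap: 0.0528
grip_force: 43.4
```

Call:
carry_out(series=[{"delta_rot":[0,0,0],"travel":[0,0,0],"fingers":-0.5},{"delta_rot":[0,0,0],"travel":[0,0,0],"fingers":-0.5},{"delta_rot":[0,0,0],"travel":[0,0,0.5],"fingers":-0.5}])

```text
clock: 18.88
tcp_pos: [0.5729, 0.3391, 0.001]
orientation: [-0.0, 0.031, 1.0, -0.0]
wrist_force: [0.1, -1.0, 0.8]
finger_gap: 0.064
grip_force: 0.0
```

Call:
carry_out(series=[{"delta_rot":[0,0,0],"travel":[0,0,1],"fingers":-0.5},{"delta_rot":[0,0,0],"travel":[0,0,1],"fingers":-0.5},{"delta_rot":[0,0,0],"travel":[0,0,1],"fingers":-0.5},{"delta_rot":[0,0,0.12],"travel":[-0.2,-0.95,1],"fingers":-0.6},{"delta_rot":[0,0,0.12],"travel":[-0.2,-0.95,1],"fingers":-0.6}])

```text
clock: 19.5
tcp_pos: [0.5633, 0.2915, 0.1278]
orientation: [0.001, 0.019, 1.0, 0.0]
wrist_force: [0.7, 0.1, -0.6]
finger_gap: 0.068
grip_force: 0.0
```

Call:
carry_out(series=[{"delta_rot":[0,0,0.12],"travel":[-0.2,-0.95,0],"fingers":-0.6},{"delta_rot":[0,0,0.12],"travel":[-0.2,-0.95,0],"fingers":-0.6},{"delta_rot":[0,0,0.12],"travel":[-0.2,-0.95,0],"fingers":-0.6},{"delta_rot":[0,0,0.12],"travel":[-0.2,-0.95,0],"fingers":-0.6},{"delta_rot":[0,0,0.12],"travel":[-0.2,-0.95,0],"fingers":-0.6}])

```text
clock: 20.12
tcp_pos: [0.5384, 0.1723, 0.127]
orientation: [0.001, -0.011, 1.0, 0.0]
wrist_force: [-0.2, -0.2, -0.4]
finger_gap: 0.0685
grip_force: 0.0
```

Call:
carry_out(series=[{"delta_rot":[0,0,0.12],"travel":[-0.2,-0.95,0],"fingers":-0.6},{"delta_rot":[0,0,0.12],"travel":[-0.2,-0.95,0],"fingers":-0.6},{"delta_rot":[0,0,0.12],"travel":[-0.2,-0.95,0],"fingers":-0.6},{"delta_rot":[0,0,0.12],"travel":[-0.2,-0.95,0],"fingers":-0.6},{"delta_rot":[0,0,0.12],"travel":[-0.2,-0.95,0],"fingers":-0.6}])

```text
clock: 20.75
tcp_pos: [0.5135, 0.0534, 0.127]
orientation: [0.001, -0.041, 0.999, -0.0]
wrist_force: [0.7, 0.5, -0.1]
finger_gap: 0.0678
grip_force: 0.0
```

Call:
carry_out(series=[{"delta_rot":[0,0,0.1],"travel":[-0.2,-0.95,0],"fingers":-0.6},{"delta_rot":[0,0,0],"travel":[0,0,-1],"fingers":-0.6},{"delta_rot":[0,0,0],"travel":[0,0,-1],"fingers":-0.6}])

```text
clock: 21.12
tcp_pos: [0.5093, 0.0298, 0.0767]
orientation: [0.002, -0.045, 0.999, -0.0]
wrist_force: [0.2, 0.0, 0.3]
finger_gap: 0.0683
grip_force: 0.0
```

Call:
carry_out(series=[{"delta_rot":[0,0,0],"travel":[0,0,-1],"fingers":-0.6},{"delta_rot":[0,0,0],"travel":[0,0,-1],"fingers":-0.6},{"delta_rot":[0,0,0],"travel":[0,0,-0.9],"fingers":-0.6},{"delta_rot":[0,0,0],"travel":[0,0,-0.4],"fingers":-0.6}])

```text
clock: 21.62
tcp_pos: [0.508, 0.0304, -0.0071]
orientation: [0.0, -0.046, 0.999, 0.0]
wrist_force: [-1.1, -0.2, 0.3]
finger_gap: 0.0684
grip_force: 0.0
```

Call:
carry_out(series=[{"delta_rot":[0,0,0],"travel":[0,0,0],"fingers":1},{"delta_rot":[0,0,0],"travel":[0,0,0],"fingers":1},{"delta_rot":[0,0,0],"travel":[0,0,0],"fingers":1},{"delta_rot":[0,0,0],"travel":[0,0,0.4],"fingers":1}])

```text
clock: 22.12
tcp_pos: [0.5073, 0.0303, 0.0028]
orientation: [-0.001, -0.046, 0.999, -0.0]
wrist_force: [0.2, -0.1, -4.2]
finger_gap: 0.035
grip_force: 40.7
```

Call:
carry_out(series=[{"delta_rot":[0,0,0],"travel":[0,0,1],"fingers":1},{"delta_rot":[0,0,0],"travel":[0,0,1],"fingers":1},{"delta_rot":[0,0,0],"travel":[0,0,1],"fingers":1},{"delta_rot":[0,0,-0.12],"travel":[-0.04,0.94,1],"fingers":1},{"delta_rot":[0,0,-0.12],"travel":[-0.04,0.94,1],"fingers":1}])

```text
clock: 22.75
tcp_pos: [0.5056, 0.0774, 0.1289]
orientation: [-0.0, -0.033, 0.999, -0.0]
wrist_force: [0.7, -0.6, -3.7]
finger_gap: 0.0353
grip_force: 40.9
```

Call:
carry_out(series=[{"delta_rot":[0,0,-0.12],"travel":[-0.04,0.94,0],"fingers":1},{"delta_rot":[0,0,-0.12],"travel":[-0.04,0.94,0],"fingers":1},{"delta_rot":[0,0,-0.12],"travel":[-0.04,0.94,0],"fingers":1},{"delta_rot":[0,0,-0.12],"travel":[-0.04,0.94,0],"fingers":1},{"delta_rot":[0,0,-0.12],"travel":[-0.04,0.94,0],"fingers":1}])

```text
clock: 23.38
tcp_pos: [0.5005, 0.1953, 0.128]
orientation: [-0.0, -0.003, 1.0, -0.0]
wrist_force: [-0.3, 1.1, -3.4]
finger_gap: 0.035
grip_force: 41.0
```

Call:
carry_out(series=[{"delta_rot":[0,0,-0.12],"travel":[-0.04,0.94,0],"fingers":1},{"delta_rot":[0,0,-0.12],"travel":[-0.04,0.94,0],"fingers":1},{"delta_rot":[0,0,-0.12],"travel":[-0.04,0.94,0],"fingers":1},{"delta_rot":[0,0,-0.12],"travel":[-0.04,0.94,0],"fingers":1},{"delta_rot":[0,0,-0.12],"travel":[-0.04,0.94,0],"fingers":1}])

```text
clock: 24.0
tcp_pos: [0.4956, 0.3127, 0.1279]
orientation: [-0.0, 0.027, 1.0, -0.0]
wrist_force: [0.9, -0.8, -4.6]
finger_gap: 0.0357
grip_force: 40.9
```

Call:
carry_out(series=[{"delta_rot":[0,0,-0.12],"travel":[-0.04,0.94,0],"fingers":1},{"delta_rot":[0,0,0],"travel":[0,0,0],"fingers":1},{"delta_rot":[0,0,0],"travel":[0,0,-1],"fingers":1},{"delta_rot":[0,0,0],"travel":[0,0,-1],"fingers":1}])

```text
clock: 24.5
tcp_pos: [0.4952, 0.3351, 0.0776]
orientation: [0.0, 0.033, 0.999, -0.0]
wrist_force: [0.6, 0.6, -3.5]
finger_gap: 0.0357
grip_force: 41.2
```

Call:
carry_out(series=[{"delta_rot":[0,0,0],"travel":[0,0,-1],"fingers":1},{"delta_rot":[0,0,0],"travel":[0,0,-1],"fingers":1},{"delta_rot":[0,0,0],"travel":[0,0,-1],"fingers":1},{"delta_rot":[0,0,0],"travel":[0,0,-0.6],"fingers":1},{"delta_rot":[0,0,0],"travel":[0,0,0],"fingers":1}])

```text
clock: 25.12
tcp_pos: [0.4947, 0.3351, -0.0126]
orientation: [-0.0, 0.033, 0.999, -0.0]
wrist_force: [0.4, 0.5, -2.9]
finger_gap: 0.0351
grip_force: 41.8
```

Call:
carry_out(series=[{"delta_rot":[0,0,0],"travel":[0,0,0],"fingers":-0.1},{"delta_rot":[0,0,0],"travel":[0,0,0],"fingers":-0.1},{"delta_rot":[0,0,0],"travel":[0,0,0.6],"fingers":-0.1}])

```text
clock: 25.5
tcp_pos: [0.4945, 0.3356, 0.003]
orientation: [-0.001, 0.032, 0.999, -0.0]
wrist_force: [-0.8, -0.4, 0.2]
finger_gap: 0.0469
grip_force: 0.0
```

```bash
python3 - <<'E'
from h import *
d=cam("wrist");he=d["hand_eye"]
def pose(p,q):
    T=np.eye(4);T[:3,:3]=Rq(np.array(q)/np.linalg.norm(q)).as_matrix();T[:3,3]=p;e=dict(d);e["world_from_camera"]=T@he;return e
e=pose([.4983,-.1519,.1961],[0,.031,1,0])
for u,v in((294,130),(285,126),(304,126),(304,148)):print(world(e,u,v,.062).round(4))
e=pose([.4989,-.1530,.0354],[0,.031,1,0])
for u,v in((249,133),(286,133),(252,181),(287,181),(268,155)):print('b',world(e,u,v,.062).round(4))
t=cam("top")
O=np.array([.5055,-.015]);cx=np.array([-.9993,.0364]);cy=np.array([-.0364,-.9993])
for y in(.16,.17,.18): print(y,(O+cx*.0695+cy*y).round(4))
E
```

```text
[ 0.4244 -0.1721  0.062 ]
[ 0.4208 -0.1793  0.062 ]
[ 0.4218 -0.1636  0.062 ]
[ 0.4395 -0.165   0.062 ]
b [ 0.4206 -0.1785  0.062 ]
b [ 0.4216 -0.1636  0.062 ]
b [ 0.44   -0.1797  0.062 ]
b [ 0.441 -0.165  0.062]
b [ 0.4298 -0.1718  0.062 ]
0.16 [ 0.4302 -0.1724]
0.17 [ 0.4299 -0.1824]
0.18 [ 0.4295 -0.1923]
```

Call:
carry_out(series=[{"delta_rot":[0,0,0],"travel":[0,0,1],"fingers":-0.1},{"delta_rot":[0,0,0],"travel":[0,0,1],"fingers":-0.2},{"delta_rot":[0,0,0],"travel":[0,0,1],"fingers":-0.2},{"delta_rot":[0,0,0],"travel":[0,-0.5,1],"fingers":-0.2},{"delta_rot":[0,0,-0.965],"travel":[-0.125,-0.98,0],"fingers":-0.2}])

```text
clock: 26.22
tcp_pos: [0.4941, 0.3, 0.106]
orientation: [0.003, 0.081, 0.997, 0.002]
wrist_force: [0.5, -0.3, -0.4]
finger_gap: 0.0514
grip_force: 0.0
```

Call:
carry_out(series=[{"delta_rot":[0,0,-0.965],"travel":[-0.125,-0.98,0],"fingers":-0.2},{"delta_rot":[0,0,-0.965],"travel":[-0.125,-0.98,0],"fingers":-0.2},{"delta_rot":[0,0,-0.965],"travel":[-0.125,-0.98,0],"fingers":-0.2},{"delta_rot":[0,0,-0.965],"travel":[-0.125,-0.98,0],"fingers":-0.2},{"delta_rot":[0,0,-0.965],"travel":[-0.125,-0.98,0],"fingers":-0.2}])

```text
clock: 26.85
tcp_pos: [0.4765, 0.1757, 0.1035]
orientation: [0.001, 0.318, 0.948, 0.0]
wrist_force: [0.1, 0.1, 0.3]
finger_gap: 0.051
grip_force: 0.0
```

Call:
carry_out(series=[{"delta_rot":[0,0,-0.965],"travel":[-0.125,-0.98,0],"fingers":-0.2},{"delta_rot":[0,0,-0.965],"travel":[-0.125,-0.98,0],"fingers":-0.2},{"delta_rot":[0,0,-0.965],"travel":[-0.125,-0.98,0],"fingers":-0.2},{"delta_rot":[0,0,-0.965],"travel":[-0.125,-0.98,0],"fingers":-0.2},{"delta_rot":[0,0,-0.965],"travel":[-0.125,-0.98,0],"fingers":-0.2}])

```text
clock: 27.48
tcp_pos: [0.461, 0.0531, 0.1035]
orientation: [0.001, 0.535, 0.845, 0.0]
wrist_force: [0.4, -0.1, -0.3]
finger_gap: 0.0513
grip_force: 0.0
```

Call:
carry_out(series=[{"delta_rot":[0,0,-0.965],"travel":[-0.125,-0.98,0],"fingers":-0.2},{"delta_rot":[0,0,-0.965],"travel":[-0.125,-0.98,0],"fingers":-0.2},{"delta_rot":[0,0,-0.965],"travel":[-0.125,-0.98,0],"fingers":-0.2},{"delta_rot":[0,0,-0.965],"travel":[-0.125,-0.98,0],"fingers":-0.2},{"delta_rot":[0,0,-0.965],"travel":[-0.125,-0.98,0],"fingers":-0.2}])

```text
clock: 28.1
tcp_pos: [0.4453, -0.0695, 0.1035]
orientation: [0.001, 0.721, 0.692, 0.0]
wrist_force: [-0.2, -0.1, 0.4]
finger_gap: 0.0512
grip_force: 0.0
```

Call:
carry_out(series=[{"delta_rot":[0,0,0],"travel":[-0.125,-0.98,0],"fingers":-0.2},{"delta_rot":[0,0,0],"travel":[-0.125,-0.98,0],"fingers":-0.2},{"delta_rot":[0,0,0],"travel":[-0.125,-0.98,0],"fingers":-0.2},{"delta_rot":[0,0,0],"travel":[-0.125,-0.98,0],"fingers":-0.2},{"delta_rot":[0,0,0],"travel":[0,0,0],"fingers":-0.2}])

```text
clock: 28.72
tcp_pos: [0.4329, -0.168, 0.1034]
orientation: [0.001, 0.721, 0.693, 0.0]
wrist_force: [-0.1, 0.1, 0.3]
finger_gap: 0.051
grip_force: 0.0
```

```bash
python3 - <<'E'
from h import *
s=env.get_state();print(s["tcp_pos"].round(4),s["joint_pos"].round(2),Rq(s["orientation"]).apply([0,1,0]).round(4))
d=cam("wrist");print(pix(d,(.4305,-.172,.062)))
a=cv2.resize(d["color"],(533,400));t=cam("top")["color"]
b=cv2.resize(t[160:310,95:295],(533,400));save(cv2.resize(np.hstack([a,b]),(800,300)),"w6.png")
E
```

```text
[ 0.4329 -0.168   0.1034] [-0.54  0.15 -0.4   1.02  0.    1.07] [ 0.9992 -0.0405  0.0015]
(np.float64(319.8263504032192), np.float64(256.4333491986494))
```

View pics/w6.png

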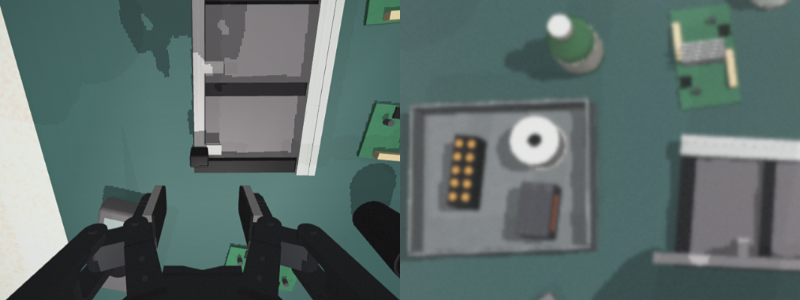

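Call:
carry_out(series=[{"delta_rot":[0,0,0],"travel":[-0.1,-0.16,-1],"fingers":-0.2},{"delta_rot":[0,0,0],"travel":[0,0,-1],"fingers":-0.2},{"delta_rot":[0,0,0],"travel":[0,0,-1],"fingers":-0.2},{"delta_rot":[0,0,0],"travel":[0,0,-1],"fingers":-0.2},{"delta_rot":[0,0,0],"travel":[0,0,-0.1],"fingers":-0.2}])

```text
clock: 29.45
tcp_pos: [0.4287, -0.1687, -0.0009]
orientation: [-0.002, 0.72, 0.694, -0.0]
wrist_force: [-0.4, 0.3, -1.0]
finger_gap: 0.0512
grip_force: 0.0
```

Call:
carry_out(series=[{"delta_rot":[0,0,0],"travel":[0,0,0],"fingers":1},{"delta_rot":[0,0,0],"travel":[0,0,0],"fingers":1},{"delta_rot":[0,0,0],"travel":[0,0,0],"fingers":1}])

```text
clock: 29.82
tcp_pos: [0.4294, -0.1706, 0.0015]
orientation: [0.0, 0.72, 0.694, -0.001]
wrist_force: [-4.3, 0.1, 5.6]
finger_gap: 0.019
grip_force: 39.3
```

Call:
carry_out(series=[{"delta_rot":[0,0,0],"travel":[-0.01,-0.2,0],"fingers":1},{"delta_rot":[0,0,0],"travel":[-0.01,-0.2,0],"fingers":1}])

```text
clock: 30.08
tcp_pos: [0.4291, -0.1803, 0.0015]
orientation: [-0.0, 0.72, 0.694, -0.0]
wrist_force: [-3.8, 1.6, 3.4]
finger_gap: 0.0192
grip_force: 39.2
```

Call:
carry_out(series=[{"delta_rot":[0,0,0],"travel":[-0.01,-0.2,0],"fingers":1},{"delta_rot":[0,0,0],"travel":[-0.01,-0.2,0],"fingers":1}])

```text
clock: 30.32
tcp_pos: [0.4287, -0.1904, 0.0015]
orientation: [-0.0, 0.72, 0.694, -0.0]
wrist_force: [-2.8, 2.2, 6.0]
finger_gap: 0.0191
grip_force: 39.3
```

Call:
carry_out(series=[{"delta_rot":[0,0,0],"travel":[-0.01,-0.2,0],"fingers":1},{"delta_rot":[0,0,0],"travel":[0,0,0],"fingers":1}])

```text
clock: 30.58
tcp_pos: [0.4286, -0.1939, 0.0015]
orientation: [-0.001, 0.72, 0.694, 0.001]
wrist_force: [-1.3, 8.5, 7.1]
finger_gap: 0.0196
grip_force: 39.6
```

Call:
carry_out(series=[{"delta_rot":[0,0,0],"travel":[0,-0.12,0],"fingers":1},{"delta_rot":[0,0,0],"travel":[0,0,0],"fingers":1}])

```text
clock: 30.82
tcp_pos: [0.4286, -0.1937, 0.0014]
orientation: [-0.003, 0.72, 0.694, 0.004]
wrist_force: [-0.3, 17.5, 11.5]
finger_gap: 0.0195
grip_force: 40.1
```

Call:
carry_out(series=[{"delta_rot":[0,0,0],"travel":[0,0.2,0],"fingers":1},{"delta_rot":[0,0,0],"travel":[0,0,0],"fingers":-0.2},{"delta_rot":[0,0,0],"travel":[0,0,0],"fingers":-0.2},{"delta_rot":[0,0,0],"travel":[0,0,1],"fingers":-0.2},{"delta_rot":[0,0,0],"travel":[0,0,1],"fingers":-0.2}])

```text
clock: 31.45
tcp_pos: [0.4288, -0.1938, 0.0508]
orientation: [-0.0, 0.721, 0.693, 0.0]
wrist_force: [-0.5, 0.4, 0.6]
finger_gap: 0.0508
grip_force: 0.0
```

Call:
carry_out(series=[{"delta_rot":[0,0,0],"travel":[0.4,-0.7,1],"fingers":-0.2},{"delta_rot":[0,0,0],"travel":[0.4,-0.9,1],"fingers":-0.2},{"delta_rot":[0,0,0],"travel":[0.4,-0.9,0.5],"fingers":-0.2},{"delta_rot":[0,0,0],"travel":[0.4,-0.9,0],"fingers":-0.2},{"delta_rot":[0,0,0],"travel":[0.4,-0.9,0],"fingers":-0.2}])

```text
clock: 32.08
tcp_pos: [0.4794, -0.3025, 0.1132]
orientation: [0.001, 0.721, 0.693, 0.0]
wrist_force: [0.3, 0.7, 0.8]
finger_gap: 0.051
grip_force: 0.0
```

Call:
carry_out(series=[{"delta_rot":[0,0,0],"travel":[0.4,-0.9,0],"fingers":-0.2},{"delta_rot":[0,0,0],"travel":[0,-0.9,0],"fingers":-0.2},{"delta_rot":[0,0,0],"travel":[0,0,0],"fingers":-0.2}])

```text
clock: 32.45
tcp_pos: [0.4885, -0.3479, 0.1125]
orientation: [0.0, 0.721, 0.693, -0.0]
wrist_force: [-0.7, -0.1, -0.2]
finger_gap: 0.0514
grip_force: 0.0
```

```bash
cat >> h.py <<'E'
def greens(d,lo=(55,80,40),hi=(78,255,255),amin=400,z=.005):
    im=cv2.cvtColor(d["color"],cv2.COLOR_RGB2HSV);m=cv2.inRange(im,lo,hi)
    m=cv2.morphologyEx(m,cv2.MORPH_OPEN,np.ones((3,3)));m=cv2.morphologyEx(m,cv2.MORPH_CLOSE,np.ones((25,25)))
    out=[]
    for q in cv2.findContours(m,0,cv2.CHAIN_APPROX_NONE)[0]:
        if cv2.contourArea(q)<amin: continue
        w=np.array([world(d,u,v,z)[:2] for u,v in q[:,0]],np.float32)
        (x,y),(a,b),t=cv2.minAreaRect(w)
        if a<b: a,b,t=b,a,t+90
        t=(t+90)%180-90
        out.append([round(float(k),4) for k in(x,y,a,b,np.deg2rad(t))]+[cv2.boundingRect(q)])
    return out,m
E
python3 - <<'E'
from h import *
s=env.get_state();print(s["tcp_pos"].round(4))
d=cam("wrist")
hs=cv2.cvtColor(d["color"],cv2.COLOR_RGB2HSV)
o,m=greens(d);print(*o,sep="\n")
print(pix(d,(.4888,-.378,.005)))
save(d["color"],"w7.png")
E
```

```text
[ 0.4885 -0.3479  0.1125]
[0.5201, -0.3853, 0.1205, 0.0715, -0.2341, (287, 211, 154, 100)]
[0.675, -0.1987, 0.079, 0.0106, -0.1343, (529, 0, 111, 19)]
(np.float64(325.19278232892054), np.float64(256.24422281828964))
```

View pics/w7.png

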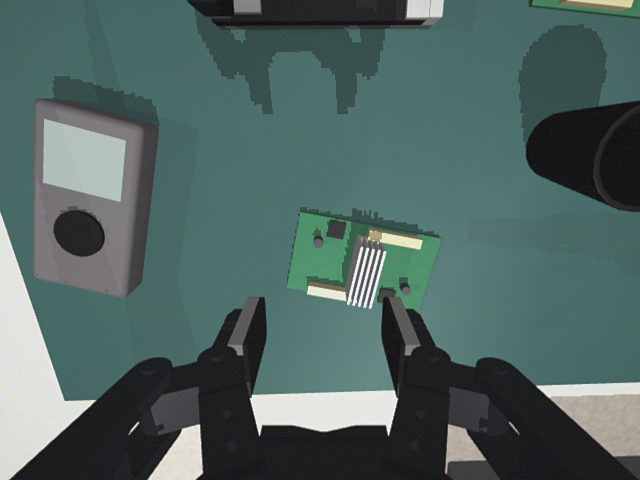

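Call:
carry_out(series=[{"delta_rot":[0,0,-0.97],"travel":[0.63,-0.75,-0.5],"fingers":-0.2},{"delta_rot":[0,0,-0.97],"travel":[0.63,-0.75,-0.94],"fingers":-0.2},{"delta_rot":[0,0,0],"travel":[0,0,-1],"fingers":-0.2},{"delta_rot":[0,0,0],"travel":[0,0,-1],"fingers":-0.2},{"delta_rot":[0,0,0],"travel":[0,0,-1],"fingers":-0.2}])

```text
clock: 33.12
tcp_pos: [0.5199, -0.3826, 0.0011]
orientation: [-0.0, 0.784, 0.621, 0.0]
wrist_force: [-0.4, 0.7, -0.6]
finger_gap: 0.0517
grip_force: 0.0
```

Call:
carry_out(series=[{"delta_rot":[0,0,0],"travel":[0,0,-1],"fingers":-0.2},{"delta_rot":[0,0,0],"travel":[0,0,0],"fingers":-0.2}])

```text
clock: 33.38
tcp_pos: [0.5184, -0.3812, -0.0252]
orientation: [-0.003, 0.784, 0.621, -0.0]
wrist_force: [-0.7, 0.3, -1.0]
finger_gap: 0.0514
grip_force: 0.0
```

Call:
carry_out(series=[{"delta_rot":[0,0,0],"travel":[0,0,0],"fingers":1},{"delta_rot":[0,0,0],"travel":[0,0,0],"fingers":1},{"delta_rot":[0,0,0],"travel":[0,0,0],"fingers":1}], squeeze=60)

```text
clock: 33.75
tcp_pos: [0.5213, -0.3844, -0.0214]
orientation: [0.001, 0.784, 0.621, 0.0]
wrist_force: [0.4, 1.0, 5.3]
finger_gap: 0.0192
grip_force: 61.1
```

Call:
carry_out(series=[{"delta_rot":[0,0,0],"travel":[0,0,0.8],"fingers":1},{"delta_rot":[0,0,0],"travel":[0,0,1],"fingers":1},{"delta_rot":[0,0,0],"travel":[0,0,1],"fingers":1},{"delta_rot":[0,0,0],"travel":[0,0,0.8],"fingers":1},{"delta_rot":[0,0,0],"travel":[0,0,0],"fingers":1}])

```text
clock: 34.38
tcp_pos: [0.5214, -0.3847, 0.0688]
orientation: [0.002, 0.784, 0.621, 0.0]
wrist_force: [0.2, 0.2, -1.6]
finger_gap: 0.0189
grip_force: 60.3
```

```bash
cat >> h.py <<'E'
O=np.array([.5055,-.015,.012]);A=.0364
CX=np.array([-np.cos(A),np.sin(A),0]);CY=np.array([-np.sin(A),-np.cos(A),0]);CZ=np.array([0,0,1.])
NY=[-.138,-.046,.046,.138]
def target(k,th,xe,ze,off=.0225,dy=0):
    C=np.array([xe+.06*np.cos(th),ze+.06*np.sin(th)]);T=C-off*np.array([-np.sin(th),np.cos(th)])
    p=O+CX*T[0]+CY*(NY[k]+dy)+CZ*T[1]
    return p
def Rt(th):  # tool: y along -CX (world +x), z down, tilted
    y=-CX;z=-CZ;x=np.cross(y,z);B=R.from_matrix(np.c_[x,y,z])
    return R.from_rotvec(-CY*th)*B
def tocar(p): q=np.asarray(p)-O;return np.array([q@CX,q@CY,q@CZ])
def go(p,Rg,ps=None,Rs=None):
    s=env.get_state(); ps=s["tcp_pos"] if ps is None else ps; Rs=Rq(s["orientation"]) if Rs is None else Rs
    rv=(Rg*Rs.inv()).as_rotvec()
    print("travel/25mm",((p-ps)/.025).round(2),"rot/.1",(rv/.1).round(2),"target",p.round(4))
E
python3 - <<'E'
from h import *
t=.2967
s=env.get_state();print(s["tcp_pos"].round(4))
p=target(3,t,-.0415,.003);up=p+[0,0,.05];go(up,Rt(t));go(p,Rt(t),up,Rt(t))
b=target(3,t,-.060,.002);go(b,Rt(t),p,Rt(t))
pp,pr=b,t
for th,xe,ze in((.22,-.0605,.001),(.15,-.061,.0007),(.08,-.0615,.0005),(.0,-.062,.0)):
    q=target(3,th,xe,ze);go(q,Rt(th),pp,Rt(pr));pp,pr=q,th
E
```

```text
[ 0.5214 -0.3847  0.0688]
travel/25mm [-1.73  9.3  -0.31] rot/.1 [0.42 2.98 1.94] target [ 0.478  -0.1521  0.061 ]
travel/25mm [ 0.  0. -2.] rot/.1 [0. 0. 0.] target [ 0.478  -0.1521  0.011 ]
travel/25mm [ 0.74 -0.03 -0.04] rot/.1 [0. 0. 0.] target [ 0.4965 -0.1528  0.01  ]
travel/25mm [ 0.04 -0.   -0.24] rot/.1 [-0.03 -0.77 -0.  ] target [ 0.4975 -0.1528  0.0041]
travel/25mm [ 0.05 -0.   -0.19] rot/.1 [-0.03 -0.7  -0.  ] target [ 0.4988 -0.1528 -0.0006]
travel/25mm [ 0.06 -0.   -0.18] rot/.1 [-0.03 -0.7   0.  ] target [ 0.5004 -0.1529 -0.0051]
travel/25mm [ 0.08 -0.   -0.21] rot/.1 [-0.03 -0.8   0.  ] target [ 0.5025 -0.153  -0.0105]
```

Call:
carry_out(series=[{"delta_rot":[0.042,0.298,0.194],"travel":[-0.173,0.936,0.1],"fingers":1},{"delta_rot":[0.042,0.298,0.194],"travel":[-0.173,0.936,0.1],"fingers":1},{"delta_rot":[0.042,0.298,0.194],"travel":[-0.173,0.936,0.1],"fingers":1},{"delta_rot":[0.042,0.298,0.194],"travel":[-0.173,0.936,0.1],"fingers":1},{"delta_rot":[0.042,0.298,0.194],"travel":[-0.173,0.936,0],"fingers":1}])

```text
clock: 35.0
tcp_pos: [0.4987, -0.2648, 0.0771]
orientation: [-0.055, 0.75, 0.657, -0.052]
wrist_force: [0.3, 0.5, -1.1]
finger_gap: 0.0189
grip_force: 60.3
```

Call:
carry_out(series=[{"delta_rot":[0.042,0.298,0.194],"travel":[-0.173,0.936,0],"fingers":1},{"delta_rot":[0.042,0.298,0.194],"travel":[-0.173,0.936,0],"fingers":1},{"delta_rot":[0.042,0.298,0.194],"travel":[-0.173,0.936,0],"fingers":1},{"delta_rot":[0.042,0.298,0.194],"travel":[-0.173,0.936,0],"fingers":1},{"delta_rot":[0.042,0.298,0.194],"travel":[-0.173,0.936,0],"fingers":1}])

```text
clock: 35.62
tcp_pos: [0.4768, -0.1481, 0.0768]
orientation: [-0.109, 0.711, 0.687, -0.104]
wrist_force: [0.6, -1.0, -2.4]
finger_gap: 0.0187
grip_force: 60.3
```

Call:
carry_out(series=[{"delta_rot":[0,0,0],"travel":[0,0,0],"fingers":1}])

```text
clock: 35.75
tcp_pos: [0.4768, -0.1475, 0.0765]
orientation: [-0.109, 0.711, 0.687, -0.104]
wrist_force: [0.2, -0.1, -1.7]
finger_gap: 0.0188
grip_force: 60.3
```

```bash
python3 - <<'E'
from h import *
t=.2967
s=env.get_state();print(s["tcp_pos"].round(4))
p=target(3,t,-.0415,.003,dy=-.0015);up=p+[0,0,.05];go(up,Rt(t));go(p,Rt(t))
d=cam("wrist");save(d["color"],"w8.png")
n=Rt(t).apply([0,0,-1]);C=s["tcp_pos"]+.0225*n
B=Rq(s["orientation"])
# predicted board corners (underside) in the image
for a in(-.06,.06):
  for b in(-.035,.035): print(a,b,np.round(pix(d,s["tcp_pos"]+B.apply([b,a,-.0275]))))
E
```

```text
[ 0.4768 -0.1475  0.0765]
travel/25mm [ 0.05 -0.12 -0.62] rot/.1 [-0.02 -0.05 -0.03] target [ 0.4781 -0.1506  0.061 ]
travel/25mm [ 0.05 -0.12 -2.62] rot/.1 [-0.02 -0.05 -0.03] target [ 0.4781 -0.1506  0.011 ]
-0.06 -0.035 [204. 364.]
-0.06 0.035 [187. 231.]
0.06 -0.035 [443. 364.]
0.06 0.035 [460. 231.]
```

View pics/w8.png

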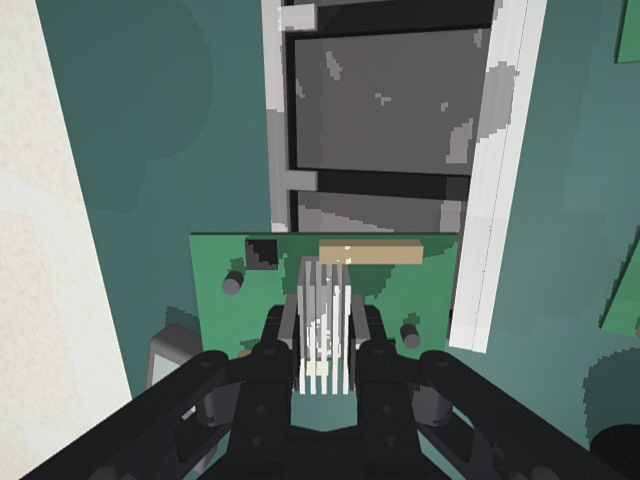

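Call:
carry_out(series=[{"delta_rot":[-0.02,-0.05,-0.03],"travel":[0.04,-0.08,-0.86],"fingers":1},{"delta_rot":[0,0,0],"travel":[0,0,-0.85],"fingers":1},{"delta_rot":[0,0,0],"travel":[0,0,-0.85],"fingers":1},{"delta_rot":[0,0,0],"travel":[0,0,0],"fingers":1}])

```text
clock: 36.3
tcp_pos: [0.4768, -0.1518, 0.0117]
orientation: [-0.107, 0.713, 0.685, -0.103]
wrist_force: [-0.6, 0.1, -0.8]
finger_gap: 0.0188
grip_force: 60.3
```

```bash
python3 - <<'E'
from h import *
t=.2967
s=env.get_state();print(s["tcp_pos"].round(4),s["wrist_force"].round(1))
go(target(3,t,-.057,.002,off=.021,dy=-.0025),Rt(t))
E
```

```text
[ 0.4768 -0.1518  0.0117] [-0.6  0.1 -0.8]
travel/25mm [ 0.69  0.06 -0.01] rot/.1 [-0.01 -0.01  0.04] target [ 0.4941 -0.1502  0.0115]
```

Call:
carry_out(series=[{"delta_rot":[0,0,0.02],"travel":[0.35,0.02,0],"fingers":1},{"delta_rot":[0,0,0],"travel":[0.35,0,0],"fingers":1},{"delta_rot":[0,0,0],"travel":[0,0,0],"fingers":1}])

```text
clock: 36.67
tcp_pos: [0.4969, -0.1514, 0.0134]
orientation: [-0.105, 0.713, 0.686, -0.102]
wrist_force: [-0.4, -0.8, -1.8]
finger_gap: 0.0188
grip_force: 60.7
```

Call:
carry_out(series=[{"delta_rot":[0,0,0],"travel":[0.08,0,0],"fingers":1},{"delta_rot":[0,0,0],"travel":[0,0,0],"fingers":1}])

```text
clock: 36.92
tcp_pos: [0.4972, -0.1511, 0.013]
orientation: [-0.106, 0.712, 0.686, -0.102]
wrist_force: [-1.8, -1.1, -0.3]
finger_gap: 0.0189
grip_force: 60.7
```

Call:
carry_out(series=[{"delta_rot":[0,0,0],"travel":[0.06,0,0],"fingers":1},{"delta_rot":[0,0,0],"travel":[0,0,0],"fingers":1}])

```text
clock: 37.17
tcp_pos: [0.4973, -0.1511, 0.0131]
orientation: [-0.107, 0.712, 0.686, -0.103]
wrist_force: [-5.5, -1.3, 1.0]
finger_gap: 0.0185
grip_force: 60.8
```

Call:
carry_out(series=[{"delta_rot":[-0.03,-0.77,0],"travel":[-0.02,0,-0.27],"fingers":1},{"delta_rot":[-0.02,-0.7,0],"travel":[0.04,0,-0.2],"fingers":1},{"delta_rot":[0,0,0],"travel":[0,0,0],"fingers":1}])

```text
clock: 37.55
tcp_pos: [0.4986, -0.1507, 0.0013]
orientation: [-0.054, 0.719, 0.692, -0.051]
wrist_force: [-0.3, 0.1, -0.4]
finger_gap: 0.0191
grip_force: 61.2
```

Call:
carry_out(series=[{"delta_rot":[-0.03,-0.7,0],"travel":[0.055,0,-0.18],"fingers":1},{"delta_rot":[0,0,0],"travel":[0,0,0],"fingers":1}])

```text
clock: 37.8
tcp_pos: [0.5005, -0.1509, -0.0033]
orientation: [-0.029, 0.72, 0.693, -0.027]
wrist_force: [-1.7, 0.5, -1.4]
finger_gap: 0.019
grip_force: 61.6
```

Call:
carry_out(series=[{"delta_rot":[-0.03,-0.7,0],"travel":[0.06,0,-0.18],"fingers":1},{"delta_rot":[0,0,0],"travel":[0,0,0],"fingers":1}])

```text
clock: 38.05
tcp_pos: [0.5021, -0.1509, -0.0079]
orientation: [-0.003, 0.72, 0.694, -0.003]
wrist_force: [-7.7, 1.2, -0.5]
finger_gap: 0.019
grip_force: 62.1
```

Call:
carry_out(series=[{"delta_rot":[0,-0.08,0],"travel":[-0.03,0,-0.04],"fingers":1},{"delta_rot":[0,0,0],"travel":[0,0,-0.04],"fingers":1},{"delta_rot":[0,0,0],"travel":[0,0,0],"fingers":1}])

```text
clock: 38.42
tcp_pos: [0.5022, -0.1512, -0.0093]
orientation: [-0.0, 0.72, 0.694, -0.0]
wrist_force: [-5.3, 0.6, 3.7]
finger_gap: 0.0187
grip_force: 62.9
```

Call:
carry_out(series=[{"delta_rot":[0,0,0],"travel":[0,0,-0.04],"fingers":1},{"delta_rot":[0,0,0],"travel":[0,0,0],"fingers":1}])

```text
clock: 38.67
tcp_pos: [0.5022, -0.1513, -0.0094]
orientation: [0.0, 0.72, 0.694, -0.0]
wrist_force: [-6.7, 3.0, 13.0]
finger_gap: 0.0188
grip_force: 64.1
```

Call:
carry_out(series=[{"delta_rot":[0,0,0],"travel":[0,0,0.04],"fingers":1},{"delta_rot":[0,0,0],"travel":[0,0,0],"fingers":0.1},{"delta_rot":[0,0,0],"travel":[0,0,0],"fingers":0.1},{"delta_rot":[0,0,0],"travel":[0,0,0.5],"fingers":0.1},{"delta_rot":[0,0,0],"travel":[0,0,1],"fingers":0.1}])

```text
clock: 39.3
tcp_pos: [0.5012, -0.1509, 0.0278]
orientation: [-0.001, 0.72, 0.694, -0.0]
wrist_force: [0.7, 0.3, 0.2]
finger_gap: 0.0385
grip_force: 0.0
```

Call:
carry_out(series=[{"delta_rot":[0,0,0],"travel":[0,0,1],"fingers":-0.2},{"delta_rot":[0,0,0],"travel":[0.5,0.05,1],"fingers":-0.2},{"delta_rot":[0,0,0],"travel":[0.9,0.1,1],"fingers":-0.2},{"delta_rot":[0,0,0],"travel":[0.9,0.1,0.3],"fingers":-0.2},{"delta_rot":[0,0,0],"travel":[0.9,0.1,0],"fingers":-0.2}])

```text
clock: 39.92
tcp_pos: [0.5836, -0.1428, 0.1124]
orientation: [0.002, 0.72, 0.694, 0.001]
wrist_force: [0.7, -0.5, -0.5]
finger_gap: 0.0515
grip_force: 0.0
```

Call:
carry_out(series=[{"delta_rot":[0,0,0],"travel":[0.9,0.1,0],"fingers":-0.2},{"delta_rot":[0,0,0],"travel":[0.9,0.1,0],"fingers":-0.2},{"delta_rot":[0,0,0],"travel":[0.9,0.1,0],"fingers":-0.2},{"delta_rot":[0,0,0],"travel":[0.9,0.1,0],"fingers":-0.2},{"delta_rot":[0,0,0],"travel":[0,0,0],"fingers":-0.2}])

```text
clock: 40.55
tcp_pos: [0.6731, -0.1323, 0.1105]
orientation: [0.001, 0.72, 0.694, 0.0]
wrist_force: [-0.3, -0.1, -0.2]
finger_gap: 0.0512
grip_force: 0.0
```

```bash
cat > look.py <<'E'
from h import *
import sys
s=env.get_state();print(s["tcp_pos"].round(4),Rq(s["orientation"]).apply([0,1,0]).round(4))
d=cam("wrist");o,m=greens(d);print(*o,sep="\n");save(d["color"],sys.argv[1])
E
python3 look.py w9.png
```

```text
[ 0.6731 -0.1323  0.1105] [ 0.9993 -0.037   0.0012]
[0.7018, -0.1707, 0.1203, 0.0711, -0.1327, (286, 220, 149, 88)]
[0.4831, -0.1571, 0.1029, 0.0741, -0.0373, (31, 217, 136, 82)]
[0.6764, -0.0057, 0.1202, 0.0705, 0.0281, (231, 0, 176, 110)]
```

Call:
carry_out(series=[{"delta_rot":[0,0,-0.48],"travel":[0.57,-0.77,-0.3],"fingers":-0.2},{"delta_rot":[0,0,-0.48],"travel":[0.57,-0.77,-1],"fingers":-0.2},{"delta_rot":[0,0,0],"travel":[0,0,-1],"fingers":-0.2},{"delta_rot":[0,0,0],"travel":[0,0,-1],"fingers":-0.2},{"delta_rot":[0,0,0],"travel":[0,0,-1],"fingers":-0.2}])

```text
clock: 41.22
tcp_pos: [0.6992, -0.1712, 0.0024]
orientation: [-0.0, 0.753, 0.658, -0.0]
wrist_force: [0.4, 0.1, 0.5]
finger_gap: 0.0513
grip_force: 0.0
```

Call:
carry_out(series=[{"delta_rot":[0,0,0],"travel":[0,0,-1],"fingers":-0.2},{"delta_rot":[0,0,0],"travel":[0,0,0],"fingers":-0.2},{"delta_rot":[0,0,0],"travel":[0,0,0],"fingers":1},{"delta_rot":[0,0,0],"travel":[0,0,0],"fingers":1},{"delta_rot":[0,0,0],"travel":[0,0,0],"fingers":1}])

```text
clock: 41.85
tcp_pos: [0.7015, -0.1714, -0.0202]
orientation: [0.001, 0.753, 0.658, 0.001]
wrist_force: [-0.6, 0.0, 6.6]
finger_gap: 0.0182
grip_force: 61.0
```

Call:
carry_out(series=[{"delta_rot":[0,0,0],"travel":[0,0,0.8],"fingers":1},{"delta_rot":[0,0,0],"travel":[0,0,1],"fingers":1},{"delta_rot":[0,0,0],"travel":[0,0,1],"fingers":1},{"delta_rot":[0,0,0],"travel":[0,0,0.8],"fingers":1},{"delta_rot":[0,0,0],"travel":[0,0,0],"fingers":1}])

```text
clock: 42.48
tcp_pos: [0.7017, -0.1714, 0.0698]
orientation: [0.002, 0.753, 0.658, 0.001]
wrist_force: [-0.6, -0.5, -1.3]
finger_gap: 0.0184
grip_force: 60.2
```

```bash
cat > plan.py <<'E'
from h import *
import sys
k=int(sys.argv[1]);t=.2967;s=env.get_state()
print(s["tcp_pos"].round(4),s["finger_gap"].round(4))
p=target(k,t,-.0415,.003,off=.0213);go(p+[0,0,.06],Rt(t))
d=cam("wrist");B=Rq(s["orientation"])
# in-hand offset: visible near edge (+tool x) of green at board top
h=cv2.cvtColor(d["color"],cv2.COLOR_RGB2HSV);m=cv2.inRange(h,(55,80,40),(78,255,255));m[:,:150]=0;m[:,500:]=0
for b in(.035,): 
  print("pred",[np.round(pix(d,s["tcp_pos"]+B.apply([b,a,-.0263])),1) for a in(-.06,.06)])
rows=[(v,*np.flatnonzero(m[v])[[0,-1]]) for v in range(215,262) if m[v].sum()>255*80]
print("first",rows[:2],rows[8:9])
E
python3 plan.py 2
```

```text
Traceback (most recent call last):
  File "plan.py", line 4, in <module>
    print(s["tcp_pos"].round(4),s["finger_gap"].round(4))
                                ^^^^^^^^^^^^^^^^^^^^^
AttributeError: 'float' object has no attribute 'round'
```

```bash
sed -i 's/s\["finger_gap"\].round(4)/s["finger_gap"]/' plan.py; python3 plan.py 2
```

```text
[ 0.7017 -0.1714  0.0698] 0.018392436604786157
travel/25mm [-8.8   4.45  0.09] rot/.1 [0.26 3.   0.96] target [ 0.4817 -0.0602  0.0722]
pred [array([187.7, 230.7]), array([458.7, 230.8])]
first [(227, np.int64(194), np.int64(454)), (228, np.int64(192), np.int64(455))] [(235, np.int64(190), np.int64(457))]
```

Call:
carry_out(series=[{"delta_rot":[0.029,0.333,0.107],"travel":[-0.978,0.494,0.01],"fingers":1},{"delta_rot":[0.029,0.333,0.107],"travel":[-0.978,0.494,0.01],"fingers":1},{"delta_rot":[0.029,0.333,0.107],"travel":[-0.978,0.494,0.01],"fingers":1},{"delta_rot":[0.029,0.333,0.107],"travel":[-0.978,0.494,0.01],"fingers":1},{"delta_rot":[0.029,0.333,0.107],"travel":[-0.978,0.494,0.01],"fingers":1}])

```text
clock: 43.15
tcp_pos: [0.5762, -0.1085, 0.0673]
orientation: [-0.062, 0.732, 0.676, -0.059]
wrist_force: [-0.0, 0.6, -1.1]
finger_gap: 0.0192
grip_force: 60.2
```

Call:
carry_out(series=[{"delta_rot":[0.029,0.333,0.107],"travel":[-0.978,0.494,0.01],"fingers":1},{"delta_rot":[0.029,0.333,0.107],"travel":[-0.978,0.494,0.01],"fingers":1},{"delta_rot":[0.029,0.333,0.107],"travel":[-0.978,0.494,0.01],"fingers":1},{"delta_rot":[0.029,0.333,0.107],"travel":[-0.978,0.494,0.01],"fingers":1},{"delta_rot":[0,0,0],"travel":[0,0,0],"fingers":1}])

```text
clock: 43.78
tcp_pos: [0.4783, -0.0586, 0.0697]
orientation: [-0.109, 0.711, 0.687, -0.105]
wrist_force: [0.1, -0.7, -2.0]
finger_gap: 0.0186
grip_force: 60.2
```

Call:
carry_out(series=[{"delta_rot":[0,0,0],"travel":[0,0,0],"fingers":1}])

```text
clock: 43.9
tcp_pos: [0.4807, -0.0599, 0.0699]
orientation: [-0.107, 0.712, 0.686, -0.104]
wrist_force: [0.5, -0.1, -0.5]
finger_gap: 0.0188
grip_force: 60.2
```

```bash
python3 plan.py 2
```

```text
[ 0.4807 -0.0599  0.0699] 0.018806074599222098
travel/25mm [ 0.04 -0.01  0.09] rot/.1 [-0.   -0.03  0.  ] target [ 0.4817 -0.0602  0.0722]
pred [array([187.9, 230.6]), array([458.9, 230.7])]
first [(228, np.int64(192), np.int64(454)), (229, np.int64(190), np.int64(455))] [(236, np.int64(190), np.int64(457))]
```

Call:
carry_out(series=[{"delta_rot":[0,0,0],"travel":[0,0,-0.8],"fingers":1},{"delta_rot":[0,0,0],"travel":[0,0,-0.8],"fingers":1},{"delta_rot":[0,0,0],"travel":[0,0,-0.68],"fingers":1},{"delta_rot":[0,0,0],"travel":[0,0,0],"fingers":1}])

```text
clock: 44.45
tcp_pos: [0.48, -0.0599, 0.0119]
orientation: [-0.109, 0.712, 0.686, -0.104]
wrist_force: [-0.4, 0.3, -1.8]
finger_gap: 0.0188
grip_force: 60.2
```

Call:
carry_out(series=[{"delta_rot":[0,0,0],"travel":[0.35,0,0],"fingers":1},{"delta_rot":[0,0,0],"travel":[0.35,0,0],"fingers":1},{"delta_rot":[0,0,0],"travel":[0,0,0],"fingers":1}])

```text
clock: 44.82
tcp_pos: [0.4991, -0.0599, 0.0131]
orientation: [-0.107, 0.712, 0.686, -0.103]
wrist_force: [-0.7, 0.1, -1.5]
finger_gap: 0.019
grip_force: 60.2
```

Call:
carry_out(series=[{"delta_rot":[0,0,0],"travel":[0.08,0,0],"fingers":1},{"delta_rot":[0,0,0],"travel":[0,0,0],"fingers":1}])

```text
clock: 45.08
tcp_pos: [0.4996, -0.0597, 0.0129]
orientation: [-0.108, 0.712, 0.686, -0.104]
wrist_force: [0.6, 0.5, -1.7]
finger_gap: 0.0188
grip_force: 60.2
```

Call:
carry_out(series=[{"delta_rot":[-0.03,-0.77,0],"travel":[0.02,0,-0.27],"fingers":1},{"delta_rot":[-0.02,-0.7,0],"travel":[0.04,0,-0.2],"fingers":1},{"delta_rot":[0,0,0],"travel":[0,0,0],"fingers":1}])

```text
clock: 45.45
tcp_pos: [0.4997, -0.0595, 0.0015]
orientation: [-0.056, 0.718, 0.692, -0.053]
wrist_force: [0.3, 0.6, -0.8]
finger_gap: 0.0189
grip_force: 60.2
```

Call:
carry_out(series=[{"delta_rot":[-0.03,-0.7,0],"travel":[0.05,0,-0.18],"fingers":1},{"delta_rot":[0,0,0],"travel":[0,0,0],"fingers":1}])

```text
clock: 45.7
tcp_pos: [0.502, -0.0597, -0.003]
orientation: [-0.031, 0.719, 0.693, -0.029]
wrist_force: [0.3, 0.4, -0.6]
finger_gap: 0.0189
grip_force: 60.2
```

Call:
carry_out(series=[{"delta_rot":[-0.03,-0.75,0],"travel":[0.05,0,-0.18],"fingers":1},{"delta_rot":[0,0,0],"travel":[0,0,0],"fingers":1}])

```text
clock: 45.95
tcp_pos: [0.5035, -0.0598, -0.0075]
orientation: [-0.004, 0.72, 0.694, -0.003]
wrist_force: [-0.2, 0.5, -1.3]
finger_gap: 0.0188
grip_force: 60.4
```

Call:
carry_out(series=[{"delta_rot":[0,-0.05,0],"travel":[0,0,-0.06],"fingers":1},{"delta_rot":[0,0,0],"travel":[0,0,0],"fingers":1}])

```text
clock: 46.2
tcp_pos: [0.5037, -0.0598, -0.0083]
orientation: [-0.002, 0.72, 0.694, -0.002]
wrist_force: [-5.3, 0.7, 11.3]
finger_gap: 0.0185
grip_force: 62.1
```

Call:
carry_out(series=[{"delta_rot":[0,-0.05,0],"travel":[0,0,0.02],"fingers":1},{"delta_rot":[0,0,0],"travel":[0,0,0],"fingers":0.1},{"delta_rot":[0,0,0],"travel":[0,0,0],"fingers":0.1},{"delta_rot":[0,0,0],"travel":[0,0,0.5],"fingers":0.1},{"delta_rot":[0,0,0],"travel":[0,0,1],"fingers":0.1}])

```text
clock: 46.82
tcp_pos: [0.5027, -0.0595, 0.0286]
orientation: [-0.001, 0.72, 0.694, 0.0]
wrist_force: [0.7, -0.1, 0.8]
finger_gap: 0.0384
grip_force: 0.0
```

Call:
carry_out(series=[{"delta_rot":[0,0,0],"travel":[0,0,1],"fingers":-0.2},{"delta_rot":[0,0,0],"travel":[0.5,0.2,1],"fingers":-0.2},{"delta_rot":[0,0,0],"travel":[0.9,0.4,1],"fingers":-0.2},{"delta_rot":[0,0,0],"travel":[0.9,0.4,0.3],"fingers":-0.2},{"delta_rot":[0,0,0],"travel":[0.9,0.4,0],"fingers":-0.2}])

```text
clock: 47.45
tcp_pos: [0.5853, -0.0245, 0.1132]
orientation: [0.001, 0.72, 0.694, 0.002]
wrist_force: [0.2, -0.2, -0.3]
finger_gap: 0.0516
grip_force: 0.0
```

Call:
carry_out(series=[{"delta_rot":[0,0,0],"travel":[0.9,0.4,0],"fingers":-0.2},{"delta_rot":[0,0,0],"travel":[0.9,0.4,0],"fingers":-0.2},{"delta_rot":[0,0,0],"travel":[0.9,0.4,0],"fingers":-0.2},{"delta_rot":[0,0,0],"travel":[0.9,0.4,0],"fingers":-0.2},{"delta_rot":[0,0,0],"travel":[0,0,0],"fingers":-0.2}])

```text
clock: 48.08
tcp_pos: [0.6747, 0.0159, 0.1113]
orientation: [0.001, 0.72, 0.694, 0.001]
wrist_force: [-0.5, -1.2, -0.0]
finger_gap: 0.0507
grip_force: 0.0
```

```bash
python3 look.py w10.png
```

```text
[0.6747 0.0159 0.1113] [ 0.9994 -0.0356  0.002 ]
[0.4468, -0.1372, 0.0591, 0.0287, 0.7098, (78, 374, 46, 34)]
[0.4856, -0.066, 0.1053, 0.0741, -0.0361, (50, 280, 131, 73)]
[0.6762, -0.0055, 0.1199, 0.0709, 0.0282, (251, 202, 147, 87)]
[0.6819, 0.1526, 0.121, 0.0643, 0.1364, (232, 0, 185, 99)]
```

Call:
carry_out(series=[{"delta_rot":[0,0,0.32],"travel":[0.03,-0.43,-0.35],"fingers":-0.2},{"delta_rot":[0,0,0.32],"travel":[0.03,-0.43,-1],"fingers":-0.2},{"delta_rot":[0,0,0],"travel":[0,0,-1],"fingers":-0.2},{"delta_rot":[0,0,0],"travel":[0,0,-1],"fingers":-0.2},{"delta_rot":[0,0,0],"travel":[0,0,-1],"fingers":-0.2}])

```text
clock: 48.75
tcp_pos: [0.6741, -0.0068, 0.0022]
orientation: [0.0, 0.698, 0.716, 0.0]
wrist_force: [0.3, 0.4, 1.0]
finger_gap: 0.0512
grip_force: 0.0
```

Call:
carry_out(series=[{"delta_rot":[0,0,0],"travel":[0,0,-1],"fingers":-0.2},{"delta_rot":[0,0,0],"travel":[0,0,0],"fingers":-0.2},{"delta_rot":[0,0,0],"travel":[0,0,0],"fingers":1},{"delta_rot":[0,0,0],"travel":[0,0,0],"fingers":1},{"delta_rot":[0,0,0],"travel":[0,0,0],"fingers":1}])

```text
clock: 49.38
tcp_pos: [0.6765, -0.0065, -0.0206]
orientation: [0.002, 0.697, 0.717, 0.002]
wrist_force: [-0.1, 0.0, 6.3]
finger_gap: 0.0187
grip_force: 60.6
```

Call:
carry_out(series=[{"delta_rot":[0,0,0],"travel":[0,0,0.8],"fingers":1},{"delta_rot":[0,0,0],"travel":[0,0,1],"fingers":1},{"delta_rot":[0,0,0],"travel":[0,0,1],"fingers":1},{"delta_rot":[0,0,0],"travel":[0,0,0.8],"fingers":1},{"delta_rot":[0,0,0],"travel":[0,0,0],"fingers":1}])

```text
clock: 50.0
tcp_pos: [0.6766, -0.0063, 0.0693]
orientation: [0.002, 0.697, 0.717, 0.002]
wrist_force: [-0.1, -0.1, -1.1]
finger_gap: 0.0188
grip_force: 59.7
```

```bash
python3 plan.py 1
```

```text
[ 0.6766 -0.0063  0.0693] 0.018802953937072237
travel/25mm [-7.66  1.52  0.11] rot/.1 [ 0.01  3.02 -0.63] target [0.4851 0.0318 0.0722]
pred [array([187.7, 230.6]), array([458.8, 230.7])]
first [(227, np.int64(191), np.int64(456)), (228, np.int64(190), np.int64(457))] [(235, np.int64(189), np.int64(457))]
```

Call:
carry_out(series=[{"delta_rot":[0.001,0.335,-0.07],"travel":[-0.851,0.165,0.015],"fingers":1},{"delta_rot":[0.001,0.335,-0.07],"travel":[-0.851,0.165,0.015],"fingers":1},{"delta_rot":[0.001,0.335,-0.07],"travel":[-0.851,0.165,0.015],"fingers":1},{"delta_rot":[0.001,0.335,-0.07],"travel":[-0.851,0.165,0.015],"fingers":1},{"delta_rot":[0.001,0.335,-0.07],"travel":[-0.851,0.165,0.015],"fingers":1}])

```text
clock: 50.68
tcp_pos: [0.5673, 0.0147, 0.0693]
orientation: [-0.061, 0.707, 0.702, -0.058]
wrist_force: [-0.1, -0.3, -1.5]
finger_gap: 0.019
grip_force: 59.6
```

Call:
carry_out(series=[{"delta_rot":[0.001,0.335,-0.07],"travel":[-0.851,0.165,0.015],"fingers":1},{"delta_rot":[0.001,0.335,-0.07],"travel":[-0.851,0.165,0.015],"fingers":1},{"delta_rot":[0.001,0.335,-0.07],"travel":[-0.851,0.165,0.015],"fingers":1},{"delta_rot":[0.001,0.335,-0.07],"travel":[-0.851,0.165,0.015],"fingers":1},{"delta_rot":[0,0,0],"travel":[0,0,0],"fingers":1}])

```text
clock: 51.3
tcp_pos: [0.4823, 0.0312, 0.0706]
orientation: [-0.108, 0.712, 0.686, -0.104]
wrist_force: [0.1, 0.8, -2.4]
finger_gap: 0.0188
grip_force: 59.6
```

Call:
carry_out(series=[{"delta_rot":[0,0,0],"travel":[0,0,0],"fingers":1}])

```text
clock: 51.42
tcp_pos: [0.4843, 0.0308, 0.0707]
orientation: [-0.107, 0.712, 0.686, -0.103]
wrist_force: [0.2, -0.9, -1.9]
finger_gap: 0.0186
grip_force: 59.6
```

```bash
python3 plan.py 1
```

```text
[0.4843 0.0308 0.0707] 0.01860079315262454
travel/25mm [0.03 0.04 0.06] rot/.1 [-0.   -0.02 -0.  ] target [0.4851 0.0318 0.0722]
pred [array([187.9, 230.6]), array([458.9, 230.7])]
first [(227, np.int64(191), np.int64(455)), (228, np.int64(190), np.int64(456))] [(235, np.int64(189), np.int64(457))]
```

Call:
carry_out(series=[{"delta_rot":[0,0,0],"travel":[0,0,-0.8],"fingers":1},{"delta_rot":[0,0,0],"travel":[0,0,-0.8],"fingers":1},{"delta_rot":[0,0,0],"travel":[0,0,-0.72],"fingers":1},{"delta_rot":[0,0,0],"travel":[0,0,0],"fingers":1}])

```text
clock: 51.98
tcp_pos: [0.4833, 0.0308, 0.0118]
orientation: [-0.108, 0.712, 0.686, -0.104]
wrist_force: [0.2, 0.6, -1.9]
finger_gap: 0.0187
grip_force: 59.6
```

Call:
carry_out(series=[{"delta_rot":[0,0,0],"travel":[0.35,0,0],"fingers":1},{"delta_rot":[0,0,0],"travel":[0.35,0,0],"fingers":1},{"delta_rot":[0,0,0],"travel":[0.08,0,0],"fingers":1},{"delta_rot":[0,0,0],"travel":[0,0,0],"fingers":1}])

```text
clock: 52.48
tcp_pos: [0.5037, 0.0309, 0.0128]
orientation: [-0.107, 0.712, 0.686, -0.103]
wrist_force: [0.4, -0.5, -2.8]
finger_gap: 0.0187
grip_force: 59.8
```

Call:
carry_out(series=[{"delta_rot":[-0.03,-0.77,0],"travel":[0.01,0,-0.27],"fingers":1},{"delta_rot":[-0.02,-0.7,0],"travel":[0.04,0,-0.2],"fingers":1},{"delta_rot":[0,0,0],"travel":[0,0,0],"fingers":1}])

```text
clock: 52.85
tcp_pos: [0.5029, 0.0312, 0.0013]
orientation: [-0.055, 0.718, 0.692, -0.053]
wrist_force: [-0.3, -0.1, -0.7]
finger_gap: 0.0191
grip_force: 60.5
```

Call:
carry_out(series=[{"delta_rot":[-0.03,-0.7,0],"travel":[0.05,0,-0.18],"fingers":1},{"delta_rot":[0,0,0],"travel":[0,0,0],"fingers":1}])

```text
clock: 53.1
tcp_pos: [0.5052, 0.031, -0.0032]
orientation: [-0.03, 0.719, 0.694, -0.029]
wrist_force: [0.7, 0.1, -0.8]
finger_gap: 0.0188
grip_force: 60.5
```

Call:
carry_out(series=[{"delta_rot":[-0.03,-0.75,0],"travel":[0.05,0,-0.18],"fingers":1},{"delta_rot":[0,0,0],"travel":[0,0,0],"fingers":1}])

```text
clock: 53.35
tcp_pos: [0.5067, 0.0309, -0.0077]
orientation: [-0.003, 0.72, 0.694, -0.003]
wrist_force: [-0.1, 0.5, -1.6]
finger_gap: 0.0188
grip_force: 60.7
```

Call:
carry_out(series=[{"delta_rot":[0,-0.08,0],"travel":[0,0,-0.05],"fingers":1},{"delta_rot":[0,0,0],"travel":[0,0,0],"fingers":1}])

```text
clock: 53.6
tcp_pos: [0.508, 0.0308, -0.0087]
orientation: [0.0, 0.72, 0.694, 0.0]
wrist_force: [-1.9, -0.3, 4.4]
finger_gap: 0.019
grip_force: 61.5
```

Seated. Release, go to the last board.

Call:
carry_out(series=[{"delta_rot":[0,0,0],"travel":[0,0,0],"fingers":1},{"delta_rot":[0,0,0],"travel":[0,0,0],"fingers":0.1},{"delta_rot":[0,0,0],"travel":[0,0,0],"fingers":0.1},{"delta_rot":[0,0,0],"travel":[0,0,0.5],"fingers":0.1},{"delta_rot":[0,0,0],"travel":[0,0,1],"fingers":0.1}])

```text
clock: 54.22
tcp_pos: [0.5059, 0.031, 0.0283]
orientation: [-0.001, 0.72, 0.694, -0.001]
wrist_force: [0.4, 0.7, 0.6]
finger_gap: 0.0386
grip_force: 0.0
```

Call:
carry_out(series=[{"delta_rot":[0,0,0],"travel":[0,0,1],"fingers":-0.2},{"delta_rot":[0,0,0],"travel":[0.5,0.4,1],"fingers":-0.2},{"delta_rot":[0,0,0],"travel":[0.9,0.8,1],"fingers":-0.2},{"delta_rot":[0,0,0],"travel":[0.9,0.8,0.3],"fingers":-0.2},{"delta_rot":[0,0,0],"travel":[0.9,0.8,0],"fingers":-0.2}])

```text
clock: 54.85
tcp_pos: [0.5885, 0.1016, 0.1129]
orientation: [0.001, 0.72, 0.694, 0.001]
wrist_force: [-0.7, -0.2, 0.2]
finger_gap: 0.0511
grip_force: 0.0
```

Call:
carry_out(series=[{"delta_rot":[0,0,0],"travel":[0.9,0.8,0],"fingers":-0.2},{"delta_rot":[0,0,0],"travel":[0.9,0.8,0],"fingers":-0.2},{"delta_rot":[0,0,0],"travel":[0.9,0.8,0],"fingers":-0.2},{"delta_rot":[0,0,0],"travel":[0.9,0.7,0],"fingers":-0.2},{"delta_rot":[0,0,0],"travel":[0,0,0],"fingers":-0.2}])

```text
clock: 55.48
tcp_pos: [0.6778, 0.1795, 0.1107]
orientation: [0.0, 0.719, 0.695, 0.0]
wrist_force: [-0.3, 0.5, -0.6]
finger_gap: 0.0512
grip_force: 0.0
```

```bash
python3 look.py w11.png
```

```text
[0.6778 0.1795 0.1107] [ 9.994e-01 -3.480e-02  7.000e-04]
[0.5213, -0.0823, 0.0436, 0.0313, 1.4632, (169, 450, 31, 30)]
[0.4669, 0.0274, 0.0613, 0.0596, 1.536, (75, 355, 62, 53)]
[0.6813, 0.1568, 0.1205, 0.0712, 0.1505, (250, 196, 155, 102)]
[0.6817, 0.3075, 0.0685, 0.0601, -0.0345, (274, 0, 98, 96)]
```

Call:
carry_out(series=[{"delta_rot":[0,0,0.93],"travel":[0.07,-0.45,-0.33],"fingers":-0.2},{"delta_rot":[0,0,0.93],"travel":[0.07,-0.45,-1],"fingers":-0.2},{"delta_rot":[0,0,0],"travel":[0,0,-1],"fingers":-0.2},{"delta_rot":[0,0,0],"travel":[0,0,-1],"fingers":-0.2},{"delta_rot":[0,0,0],"travel":[0,0,-1],"fingers":-0.2}])

```text
clock: 56.15
tcp_pos: [0.6795, 0.1549, 0.0025]
orientation: [-0.0, 0.653, 0.758, -0.0]
wrist_force: [0.2, 0.4, 0.1]
finger_gap: 0.0515
grip_force: 0.0
```

Call:
carry_out(series=[{"delta_rot":[0,0,0],"travel":[0,0,-1],"fingers":-0.2},{"delta_rot":[0,0,0],"travel":[0,0,0],"fingers":-0.2},{"delta_rot":[0,0,0],"travel":[0,0,0],"fingers":1},{"delta_rot":[0,0,0],"travel":[0,0,0],"fingers":1},{"delta_rot":[0,0,0],"travel":[0,0,0],"fingers":1}])

```text
clock: 56.78
tcp_pos: [0.6819, 0.1559, -0.0204]
orientation: [0.001, 0.652, 0.758, 0.001]
wrist_force: [-0.8, -0.4, 5.5]
finger_gap: 0.0188
grip_force: 61.4
```

Call:
carry_out(series=[{"delta_rot":[0,0,0],"travel":[0,0,0.8],"fingers":1},{"delta_rot":[0,0,0],"travel":[0,0,1],"fingers":1},{"delta_rot":[0,0,0],"travel":[0,0,1],"fingers":1},{"delta_rot":[0,0,0],"travel":[0,0,0.8],"fingers":1},{"delta_rot":[0,0,0],"travel":[0,0,0],"fingers":1}])

```text
clock: 57.4
tcp_pos: [0.6818, 0.1562, 0.0695]
orientation: [0.001, 0.652, 0.758, 0.001]
wrist_force: [0.4, 0.2, -0.9]
finger_gap: 0.019
grip_force: 60.6
```

```bash
python3 plan.py 0
```

```text
[0.6818 0.1562 0.0695] 0.01898589923795601
travel/25mm [-7.74 -1.3   0.11] rot/.1 [-0.17  3.01 -1.85] target [0.4884 0.1237 0.0722]
pred [array([187.8, 230.6]), array([458.8, 230.7])]
first [(226, np.int64(242), np.int64(454)), (227, np.int64(192), np.int64(455))] [(234, np.int64(189), np.int64(457))]
```

Call:
carry_out(series=[{"delta_rot":[-0.019,0.334,-0.206],"travel":[-0.86,-0.149,0.012],"fingers":1},{"delta_rot":[-0.019,0.334,-0.206],"travel":[-0.86,-0.149,0.012],"fingers":1},{"delta_rot":[-0.019,0.334,-0.206],"travel":[-0.86,-0.149,0.012],"fingers":1},{"delta_rot":[-0.019,0.334,-0.206],"travel":[-0.86,-0.149,0.012],"fingers":1},{"delta_rot":[-0.019,0.334,-0.206],"travel":[-0.86,-0.149,0.012],"fingers":1}])

```text
clock: 58.08
tcp_pos: [0.5714, 0.137, 0.069]
orientation: [-0.061, 0.689, 0.72, -0.059]
wrist_force: [-0.4, -0.2, -2.3]
finger_gap: 0.0188
grip_force: 60.5
```

Call:
carry_out(series=[{"delta_rot":[-0.019,0.334,-0.206],"travel":[-0.86,-0.149,0.012],"fingers":1},{"delta_rot":[-0.019,0.334,-0.206],"travel":[-0.86,-0.149,0.012],"fingers":1},{"delta_rot":[-0.019,0.334,-0.206],"travel":[-0.86,-0.149,0.012],"fingers":1},{"delta_rot":[-0.019,0.334,-0.206],"travel":[-0.86,-0.149,0.012],"fingers":1},{"delta_rot":[0,0,0],"travel":[0,0,0],"fingers":1}])

```text
clock: 58.7
tcp_pos: [0.4856, 0.1221, 0.07]
orientation: [-0.108, 0.712, 0.686, -0.105]
wrist_force: [1.0, 0.2, -2.2]
finger_gap: 0.0186
grip_force: 60.5
```

Call:
carry_out(series=[{"delta_rot":[0,0,0],"travel":[0,0,0],"fingers":1}])

```text
clock: 58.82
tcp_pos: [0.4875, 0.1224, 0.0702]
orientation: [-0.107, 0.712, 0.686, -0.103]
wrist_force: [0.1, 0.2, -1.5]
finger_gap: 0.0187
grip_force: 60.5
```

```bash
python3 plan.py 0
```

```text
[0.4875 0.1224 0.0702] 0.01865034919949182
travel/25mm [0.04 0.05 0.08] rot/.1 [-0.   -0.03  0.01] target [0.4884 0.1237 0.0722]
pred [array([187.9, 230.6]), array([458.9, 230.7])]
first [(227, np.int64(191), np.int64(454)), (228, np.int64(190), np.int64(456))] [(235, np.int64(189), np.int64(457))]
```

Call:
carry_out(series=[{"delta_rot":[0,0,0],"travel":[0,0,-0.8],"fingers":1},{"delta_rot":[0,0,0],"travel":[0,0,-0.8],"fingers":1},{"delta_rot":[0,0,0],"travel":[0,0,-0.7],"fingers":1},{"delta_rot":[0,0,0],"travel":[0,0,0],"fingers":1}])

```text
clock: 59.38
tcp_pos: [0.4868, 0.1224, 0.0117]
orientation: [-0.108, 0.712, 0.686, -0.104]
wrist_force: [-0.2, -0.3, -2.1]
finger_gap: 0.0188
grip_force: 60.5
```

Call:
carry_out(series=[{"delta_rot":[0,0,0],"travel":[0.35,0.01,0],"fingers":1},{"delta_rot":[0,0,0],"travel":[0.35,0,0],"fingers":1},{"delta_rot":[0,0,0],"travel":[0.08,0,0],"fingers":1},{"delta_rot":[0,0,0],"travel":[0,0,0],"fingers":1}])

```text
clock: 59.88
tcp_pos: [0.5068, 0.1226, 0.0127]
orientation: [-0.108, 0.712, 0.686, -0.104]
wrist_force: [0.2, 0.0, -2.1]
finger_gap: 0.0186
grip_force: 60.6
```

Call:
carry_out(series=[{"delta_rot":[-0.03,-0.77,0],"travel":[0.01,0,-0.27],"fingers":1},{"delta_rot":[-0.02,-0.7,0],"travel":[0.04,0,-0.2],"fingers":1},{"delta_rot":[0,0,0],"travel":[0,0,0],"fingers":1}])

```text
clock: 60.25
tcp_pos: [0.5061, 0.1228, 0.0014]
orientation: [-0.056, 0.718, 0.692, -0.053]
wrist_force: [0.6, 0.2, -1.6]
finger_gap: 0.0187
grip_force: 60.8
```

Call:
carry_out(series=[{"delta_rot":[-0.03,-0.7,0],"travel":[0.05,0,-0.18],"fingers":1},{"delta_rot":[0,0,0],"travel":[0,0,0],"fingers":1}])

```text
clock: 60.5
tcp_pos: [0.5085, 0.1227, -0.0031]
orientation: [-0.03, 0.719, 0.693, -0.029]
wrist_force: [-0.6, 0.3, -1.2]
finger_gap: 0.0185
grip_force: 60.8
```

Call:
carry_out(series=[{"delta_rot":[-0.03,-0.75,0],"travel":[0.05,0,-0.18],"fingers":1},{"delta_rot":[0,0,0],"travel":[0,0,0],"fingers":1}])

```text
clock: 60.75
tcp_pos: [0.51, 0.1227, -0.0077]
orientation: [-0.003, 0.72, 0.694, -0.003]
wrist_force: [0.1, -0.6, -1.0]
finger_gap: 0.0187
grip_force: 60.9
```

Call:
carry_out(series=[{"delta_rot":[0,-0.08,0],"travel":[0,0,-0.05],"fingers":1},{"delta_rot":[0,0,0],"travel":[0,0,0],"fingers":1}])

```text
clock: 61.0
tcp_pos: [0.5107, 0.1227, -0.0085]
orientation: [-0.001, 0.72, 0.694, -0.0]
wrist_force: [-3.6, -0.8, 7.8]
finger_gap: 0.0187
grip_force: 62.1
```

Call:
carry_out(series=[{"delta_rot":[0,0,0],"travel":[0,0,0],"fingers":1},{"delta_rot":[0,0,0],"travel":[0,0,0],"fingers":0.1},{"delta_rot":[0,0,0],"travel":[0,0,0],"fingers":0.1},{"delta_rot":[0,0,0],"travel":[0,0,0.5],"fingers":0.1},{"delta_rot":[0,0,0],"travel":[0,0,1],"fingers":0.1}])

```text
clock: 61.62
tcp_pos: [0.5092, 0.1225, 0.0282]
orientation: [-0.001, 0.72, 0.694, -0.001]
wrist_force: [0.5, -0.2, 0.7]
finger_gap: 0.0387
grip_force: 0.0
```

Call:
carry_out(series=[{"delta_rot":[0,0,0],"travel":[0,0,1],"fingers":-0.2},{"delta_rot":[0,0,0],"travel":[-0.25,-0.97,1],"fingers":-0.2},{"delta_rot":[0,0,0],"travel":[-0.25,-0.97,1],"fingers":-0.2},{"delta_rot":[0,0,0],"travel":[-0.25,-0.97,0.3],"fingers":-0.2},{"delta_rot":[0,0,0],"travel":[-0.25,-0.97,0],"fingers":-0.2}])

```text
clock: 62.25
tcp_pos: [0.4859, 0.0248, 0.1126]
orientation: [0.001, 0.72, 0.694, 0.001]
wrist_force: [-0.6, 0.3, -0.2]
finger_gap: 0.0514
grip_force: 0.0
```

Call:
carry_out(series=[{"delta_rot":[0,0,0],"travel":[-0.25,-0.97,0],"fingers":-0.2},{"delta_rot":[0,0,0],"travel":[-0.25,-0.97,0],"fingers":-0.2},{"delta_rot":[0,0,0],"travel":[-0.25,-0.97,0],"fingers":-0.2},{"delta_rot":[0,0,0],"travel":[-0.25,-0.97,0],"fingers":-0.2},{"delta_rot":[0,0,0],"travel":[-0.25,-0.97,0],"fingers":-0.2}])

```text
clock: 62.88
tcp_pos: [0.4539, -0.0965, 0.1116]
orientation: [0.0, 0.72, 0.694, 0.0]
wrist_force: [0.1, 0.1, 0.3]
finger_gap: 0.0513
grip_force: 0.0
```

Call:
carry_out(series=[{"delta_rot":[0,0,0],"travel":[-0.25,-0.97,0],"fingers":-0.2},{"delta_rot":[0,0,0],"travel":[-0.25,-0.97,0],"fingers":-0.2},{"delta_rot":[0,0,0],"travel":[-0.25,-0.97,0],"fingers":-0.2},{"delta_rot":[0,0,0],"travel":[-0.25,-0.97,0],"fingers":-0.2},{"delta_rot":[0,0,0],"travel":[0,0,0],"fingers":-0.2}])

```text
clock: 63.5
tcp_pos: [0.4289, -0.194, 0.1114]
orientation: [0.0, 0.721, 0.693, -0.0]
wrist_force: [-0.4, 0.4, 0.4]
finger_gap: 0.0513
grip_force: 0.0
```

```bash
python3 - <<'E'
from h import *
s=env.get_state();print(s["tcp_pos"].round(4),Rq(s["orientation"]).apply([0,1,0]).round(4))
a=cam("wrist")["color"];b=cam("scene")["color"]
save(cv2.resize(np.hstack([cv2.resize(a,(533,400)),cv2.resize(b[130:340,250:450],(400,400))]),(800,343)),"f1.png")
E
```

```text
[ 0.4289 -0.194   0.1114] [ 9.992e-01 -3.970e-02  5.000e-04]
```

View pics/f1.png

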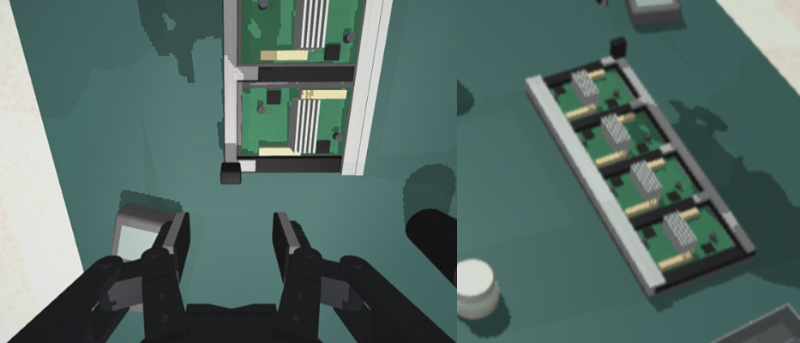

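Call:
carry_out(series=[{"delta_rot":[0,0,0],"travel":[0,-0.04,-1],"fingers":-0.2},{"delta_rot":[0,0,0],"travel":[0,0,-1],"fingers":-0.2},{"delta_rot":[0,0,0],"travel":[0,0,-1],"fingers":-0.2},{"delta_rot":[0,0,0],"travel":[0,0,-1],"fingers":-0.2},{"delta_rot":[0,0,0],"travel":[0,0,-0.4],"fingers":-0.2}])

```text
clock: 64.22
tcp_pos: [0.4282, -0.192, -0.0004]
orientation: [-0.001, 0.72, 0.694, -0.0]
wrist_force: [0.9, 0.3, -0.1]
finger_gap: 0.0513
grip_force: 0.0
```

Call:
carry_out(series=[{"delta_rot":[0,0,0],"travel":[0,0,0],"fingers":1},{"delta_rot":[0,0,0],"travel":[0,0,0],"fingers":1},{"delta_rot":[0,0,0],"travel":[0,0,0],"fingers":1}], squeeze=40)

```text
clock: 64.6
tcp_pos: [0.4286, -0.1936, 0.0015]
orientation: [-0.0, 0.72, 0.694, -0.0]
wrist_force: [-4.6, 1.2, 5.4]
finger_gap: 0.0195
grip_force: 39.8
```

Call:
carry_out(series=[{"delta_rot":[0,0,0],"travel":[0.01,0.2,0],"fingers":1},{"delta_rot":[0,0,0],"travel":[0.01,0.2,0],"fingers":1},{"delta_rot":[0,0,0],"travel":[0,0,0],"fingers":1}])

```text
clock: 64.97
tcp_pos: [0.429, -0.1838, 0.0015]
orientation: [0.0, 0.72, 0.694, -0.001]
wrist_force: [-5.3, 0.7, 5.5]
finger_gap: 0.0189
grip_force: 39.9
```

Call:
carry_out(series=[{"delta_rot":[0,0,0],"travel":[0.01,0.2,0],"fingers":1},{"delta_rot":[0,0,0],"travel":[0.01,0.2,0],"fingers":1},{"delta_rot":[0,0,0],"travel":[0,0,0],"fingers":1}])

```text
clock: 65.35
tcp_pos: [0.4294, -0.1737, 0.0015]
orientation: [-0.0, 0.72, 0.694, -0.001]
wrist_force: [-5.2, 0.8, 6.3]
finger_gap: 0.0196
grip_force: 40.0
```

Call:
carry_out(series=[{"delta_rot":[0,0,0],"travel":[0.01,0.2,0],"fingers":1},{"delta_rot":[0,0,0],"travel":[0.01,0.2,0],"fingers":1},{"delta_rot":[0,0,0],"travel":[0,0,0],"fingers":1}])

```text
clock: 65.72
tcp_pos: [0.4297, -0.1637, 0.0015]
orientation: [-0.0, 0.72, 0.694, -0.001]
wrist_force: [-6.6, 0.6, 6.0]
finger_gap: 0.0193
grip_force: 40.1
```

Call:
carry_out(series=[{"delta_rot":[0,0,0],"travel":[0,0.12,0],"fingers":1},{"delta_rot":[0,0,0],"travel":[0,0,0],"fingers":1}])

```text
clock: 65.97
tcp_pos: [0.4298, -0.1625, 0.0015]
orientation: [0.001, 0.72, 0.693, -0.002]
wrist_force: [-7.0, -5.7, 3.8]
finger_gap: 0.0193
grip_force: 39.7
```

Call:
carry_out(series=[{"delta_rot":[0,0,0],"travel":[0,0.1,0],"fingers":1},{"delta_rot":[0,0,0],"travel":[0,0,0],"fingers":1}])

```text
clock: 66.22
tcp_pos: [0.4298, -0.1627, 0.0016]
orientation: [0.003, 0.721, 0.693, -0.004]
wrist_force: [-8.6, -14.8, 1.5]
finger_gap: 0.0195
grip_force: 39.4
```

Call:
carry_out(series=[{"delta_rot":[0,0,0],"travel":[0,-0.14,0],"fingers":1},{"delta_rot":[0,0,0],"travel":[0,0,0],"fingers":-0.2},{"delta_rot":[0,0,0],"travel":[0,0,0],"fingers":-0.2},{"delta_rot":[0,0,0],"travel":[0,0,1],"fingers":-0.2},{"delta_rot":[0,0,0],"travel":[0,0,1],"fingers":-0.2}])

```text
clock: 66.85
tcp_pos: [0.4306, -0.1613, 0.0511]
orientation: [-0.0, 0.72, 0.694, 0.0]
wrist_force: [-0.3, 0.6, 0.2]
finger_gap: 0.0515
grip_force: 0.0
```

Call:
carry_out(series=[{"delta_rot":[0,0,0],"travel":[0,0,1],"fingers":-0.2},{"delta_rot":[0,0,0],"travel":[0,0,1],"fingers":-0.2},{"delta_rot":[0,0,0],"travel":[0,-1,1],"fingers":-0.2},{"delta_rot":[0,0,0],"travel":[0,-1,1],"fingers":-0.2},{"delta_rot":[0,0,0],"travel":[0,-1,0.5],"fingers":-0.2}])

```text
clock: 67.47
tcp_pos: [0.4315, -0.2376, 0.1649]
orientation: [0.001, 0.72, 0.694, 0.0]
wrist_force: [0.3, -0.5, -0.2]
finger_gap: 0.0514
grip_force: 0.0
```

Call:
carry_out(series=[{"delta_rot":[0,0,0],"travel":[0,-1,0],"fingers":-0.2},{"delta_rot":[0,0,0],"travel":[0,-1,0],"fingers":-0.2},{"delta_rot":[0,0,0],"travel":[0,-1,0],"fingers":-0.2},{"delta_rot":[0,0,0],"travel":[0,-1,0],"fingers":-0.2},{"delta_rot":[0,0,0],"travel":[0,0,0],"fingers":-0.2}])

```text
clock: 68.1
tcp_pos: [0.4303, -0.3386, 0.1625]
orientation: [-0.0, 0.721, 0.693, -0.0]
wrist_force: [0.8, 1.0, 0.3]
finger_gap: 0.0514
grip_force: 0.0
```

```bash
python3 - <<'E'
from h import *
t=cam("top")["color"];b=cam("scene")["color"]
save(cv2.resize(np.hstack([cv2.resize(t[90:390,80:500],(560,400)),cv2.resize(b[130:450,230:520],(362,400))]),(800,347)),"f2.png")
print(env.get_state()["tcp_pos"])
E
```

```text
[ 0.4300878  -0.33655377  0.16263304]
```

View pics/f2.png

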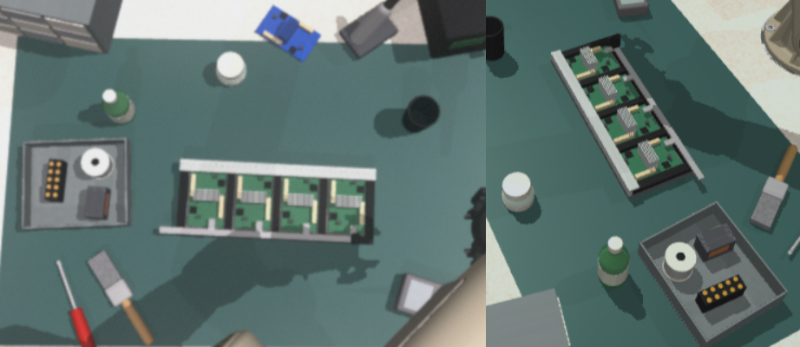

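All four boards are in their nests with the bar across them, the three leftovers are in the bin, and the bystanders stand where they were.

```bash
python3 -c "
from workcell import env
print(env.hand_in())"
```

```text
the job is handed in; nothing more can be done
None
```

The job is handed in: the three leftovers present (terminal block, solder reel, transformer; no relay) are in the scrap bin, all four green boards lie flat in the nests, and the lock bar is slid across to its end stop, at 68 s on the clock; no verdict was returned.

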